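# Sort out three dental models that stand in each other's case trays

### The job

The three quadrant dental models have got into each other's case trays: park one on the empty green mat to make room, then move them so that every model stands upright in the tray of its own base colour, centred on the dark pad and lined up with its length (either way round). The stone is brittle, so set each model down without dropping it and never tip one over. Leave the black pot, the amber bottle and the glass dish where they are.

Things in the scene. Friction and masses are not known exactly. Their poses are not given: they have to be found in the camera images.
- model_blue_center (a point): blue quadrant dental model: a flat blue plastic base 80 (x) x 40 (y) x 24 mm high, carrying a narrower cream stone block (64 x 28 mm) with a row of teeth along x, 42 mm high in all, about 0.13 kg; one molar is gold-coloured. Point at its centre, 21 mm above its underside; z up. Grasp the base across its 40 mm width (y), by its upright sides between 3 and 24 mm above the underside. Loose; at the start it stands in a tray of another colour.
- model_yellow_center (a point): yellow quadrant dental model: a flat yellow plastic base 80 (x) x 40 (y) x 24 mm high, carrying a narrower cream stone block (64 x 28 mm) with a row of teeth along x, 42 mm high in all, about 0.13 kg; one premolar is missing. Point at its centre, 21 mm above its underside; z up. Grasp the base across its 40 mm width (y), by its upright sides between 3 and 24 mm above the underside. Loose; at the start it stands in a tray of another colour.
- model_red_center (a point): red quadrant dental model: a flat red plastic base 80 (x) x 40 (y) x 24 mm high, carrying a narrower cream stone block (64 x 28 mm) with a row of teeth along x, 42 mm high in all, about 0.13 kg; one tooth is bright white. Point at its centre, 21 mm above its underside; z up. Grasp the base across its 40 mm width (y), by its upright sides between 3 and 24 mm above the underside. Loose; at the start it stands in a tray of another colour.
- tray_blue_place (a point): blue case tray, fixed, open-topped, 160 (x) x 130 (y) mm, rim 26 mm above the bench, walls 4 mm, floor 4 mm. A 16 mm high wall across it splits off a small-parts bay at its +x end; the model bay (113 x 122 mm inside, room for one model) has a dark rubber pad 96 (x) x 56 (y) mm. Point at the centre of the pad's upper face (7 mm above the bench), which is the centre of the model bay; x along the pad's length, z up.
- tray_yellow_place (a point): yellow case tray, fixed, open-topped, 160 (x) x 130 (y) mm, rim 26 mm above the bench, walls 4 mm, floor 4 mm. A 16 mm high wall across it splits off a small-parts bay at its +x end; the model bay (113 x 122 mm inside, room for one model) has a dark rubber pad 96 (x) x 56 (y) mm. Point at the centre of the pad's upper face (7 mm above the bench), which is the centre of the model bay; x along the pad's length, z up.
- tray_red_place (a point): red case tray, fixed, open-topped, 160 (x) x 130 (y) mm, rim 26 mm above the bench, walls 4 mm, floor 4 mm. A 16 mm high wall across it splits off a small-parts bay at its +x end; the model bay (113 x 122 mm inside, room for one model) has a dark rubber pad 96 (x) x 56 (y) mm. Point at the centre of the pad's upper face (7 mm above the bench), which is the centre of the model bay; x along the pad's length, z up.
- mat_place (a point): plain green bench mat, fixed, 130 (x) x 110 (y) x 3 mm, empty: the free spot. Point at the centre of its upper face, 3 mm above the bench; z up.
- pot_center (a point): closed black round pot, 50 mm across, 50 mm high, loose; point at its centre (25 mm up). To be left alone.
- bottle_center (a point): small amber bottle with a white cap, 34 mm across, 62 mm high, loose; point at its centre (31 mm up). To be left alone.
- dish_center (a point): small clear glass dish, 48 mm across at the rim, 28 mm high, loose; point at its centre (14 mm up). To be left alone.

How it is judged:
By the outcome, as a careful person would: the job done as asked, in the order asked, and still so for the second after the job is handed in, with the robot touching nothing.
It also fails if it takes over 112 s, if anything falls off the work surface, if the arm or the gripper's body presses on something with over 40 N, if the wrist force passes 120 N, or if a joint passes its speed limit or range.

### The arm

A 6-joint arm with a two-finger parallel gripper is mounted at the origin on the work surface. World frame = base frame: x ahead of the robot, y to its left, z up, the work surface at z = 0. Lengths are in mm, angles in rad, forces in N, time in s.
With the tool pointing down it reaches from about 300 to 775 mm from the base axis. Payload 14.6 kg.
Tool frame: the origin (TCP) lies at the very end of the fingers, on their centre line; the grasp point (between the pads) lies 19 mm behind it; z points along the fingers, y is the line along which they close (so a half turn about z gives the same grasp; the last joint's range is limited). The gripper opens to 94 mm and grips with 3 to 60 N. Pads are 16 mm wide; open, the fingers measure 119 mm over their backs; the gripper's body (75 mm by 177 mm) begins 78 mm behind the grasp point.
Start: joints at [1.113, 0.3, 1.521, -0, 1.321, -0.067], TCP at [209.507, 508.523, 205.446] pointing down, gripper open.
Joint ranges: [-3.03, 3.03], [-0.79, 2.21], [0.23, 2.52], [-1.04, 4.18], [0, 3.07], [-2.55, 2.55]. Speed limits (rad/s): [2.22, 2.22, 2.57, 3.14, 3.14, 3.14].

### API

Orientations are given as [roll, pitch, yaw] about the fixed x, y, z axes, in that order (R = Rz(yaw) Ry(pitch) Rx(roll)).
In Python, from cell import manip gives the robot as it stands. The module is installed in compiled form; this text tells all that it offers.
- The arm moves only by the shell command python3 -m inch 'ROWS' [FORCE]. ROWS is JSON, a list of rows, each an object of numbers: "gripper": the opening, from 0 (shut) to 1 (fully open); "dx", "dy", "dz": the shift along the world's x, y, z in m; "wx", "wy", "wz": the turn, a rotation vector about the world's x, y, z in degrees. A call has exactly 5 rows; each row is the pose to reach, as a shift and turn from the pose commanded when the call began; what a row does not reach only later rows make up. A row lasts 1/12 s, in which the tool goes at most 41.7 mm and 7.16 degrees, less where a joint would pass 70% of its speed; a pose out of reach is approached as far as the arm can. A call with a gripper value outside its range is refused whole. The fingers move at their own pace and stop on an object; FORCE is the grip in N (left out, the last holds). Time passes only in rows, so rows that repeat a pose let the fingers close, or fill a call up. It gives the time, the measured TCP pose, the force, the opening and the grip force at its end, in the units of the state.
- manip.read_state(): the state, without advancing time (a new reading comes with each control period).
- manip.camera(name): name is "scene" or "top" or "wrist"; returns the picture (384x512x3 uint8, blue, green, red); there is no depth.
- manip.camera_info(name): a dict with "camera_matrix" (3x3 intrinsics, pixels), "R" (3x3) and "t" (3): a world point X has camera coordinates R X + t; the wrist camera has in their place "tool_from_camera" (4x4, takes a point from camera to tool coordinates, whose origin is the TCP and whose axes are the flange's). Camera axes: x right, y down, z forward; pixel columns grow to the right and rows downward; lengths in mm; the calibration is good to about 2 mm. A picture is of the moment at which its call begins: read the wrist's pose just before it. camera_info takes no time and is no camera call.
- manip.sign_off(): hands the job in; it is judged then, once.
The state is a dict: "clock": time; "joints": joint angles; "qd": joint speeds; "effort": joint torques, N m; "eef_pos": TCP position; "eef_rot": TCP orientation; "wrist_force": force on the tool from outside, world axes, zero at the start; "moment": the same for the moment, N m; "finger_gap": finger opening in mm; "finger_force": force on a finger pad.
Only numpy, scipy, OpenCV 4.12 (cv2) and the standard library are available. Lean on these libraries where they do the work, as an engineer would, in place of code of your own. Each camera call takes 0.05 s, during which the arm holds its last target. There are 200 camera calls.

## Working session

There is one attempt and no reset: what is moved stays moved. The work goes in short steps, Python scripts to look and compute and a shell command to move; the robot and the scene stay as the last step left them, time stands still between calls to the robot, and variables do not carry over. Pictures are saved under pics/ and viewed, at most 14 in all, crops included, and the job is handed in when it is done.

```bash
mkdir -p pics
python3 - <<'E'
from cell import manip
import cv2,json
s=manip.read_state();print({k:s[k] for k in('clock','eef_pos','eef_rot','finger_gap')})
for n in('top','scene'):
    cv2.imwrite(f'pics/{n}0.png',manip.camera(n));i=manip.camera_info(n);print(n,i)
print(manip.camera_info('wrist'))
E
```

```text
{'clock': 0.0, 'eef_pos': array([209.38879562, 508.28239835, 204.86930176]), 'eef_rot': array([-3.14039656e+00, -5.92349106e-05,  2.75080475e+00]), 'finger_gap': 93.70885827577953}
top {'camera_matrix': array([[448.50924573,   0.        , 248.49758274],
       [  0.        , 448.50924573, 194.84628132],
       [  0.        ,   0.        ,   1.        ]]), 'R': array([[ 0.01944888, -0.99952414,  0.02394214],
       [-0.99857933, -0.02060755, -0.04913917],
       [ 0.04960917, -0.02295242, -0.99850494]]), 't': array([ -31.8514187 ,  528.67769109, 1167.16848602])}
scene {'camera_matrix': array([[466.24185516,   0.        , 253.6546605 ],
       [  0.        , 466.24185516, 187.00611393],
       [  0.        ,   0.        ,   1.        ]]), 'R': array([[-0.60186155,  0.79844113,  0.0159514 ],
       [ 0.42865451,  0.33984201, -0.83711572],
       [-0.67380857, -0.49699012, -0.54679323]]), 't': array([ 335.85176154, -202.25978076, 1485.29377268])}
{'camera_matrix': array([[304.15425455,   0.        , 250.83049737],
       [  0.        , 304.15425455, 194.74387567],
       [  0.        ,   0.        ,   1.        ]]), 'tool_from_camera': array([[ 1.26664034e-03, -9.57988899e-01, -2.86802484e-01,
         8.34279481e+01],
       [ 9.99998831e-01,  9.67688822e-04,  1.18410311e-03,
         7.39388441e-01],
       [-8.56822079e-04, -2.86803648e-01,  9.57989005e-01,
        -1.80153352e+02],
       [ 0.00000000e+00,  0.00000000e+00,  0.00000000e+00,
         1.00000000e+00]])}
```

View pics/top0.png

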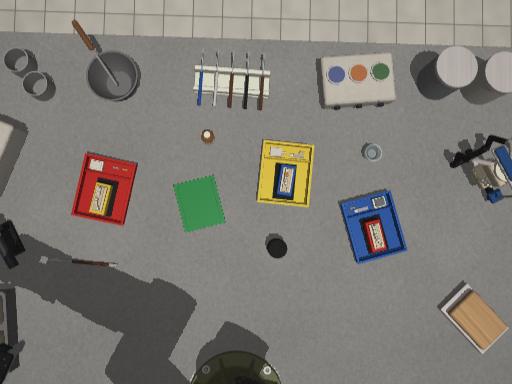

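View pics/scene0.png

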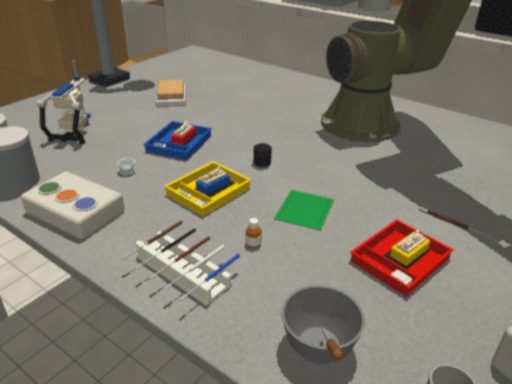

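Top view: red tray (104,188) holds yellow, yellow tray (286,173) holds blue, blue tray (372,226) holds red; mat (200,203), pot (277,247), bottle (207,136), dish (372,152). The scene view agrees.

```bash
cat > look.py <<'E'
import cv2,numpy as np
from scipy.spatial.transform import Rotation as Ro
from cell import manip
HUE={'red':[(0,8),(172,180)],'yellow':[(22,34)],'blue':[(100,125)],'green':[(50,80)]}
def cam(n):
    i=manip.camera_info(n);K=i['camera_matrix']
    if n=='wrist':
        s=manip.read_state();T=np.eye(4);T[:3,:3]=Ro.from_euler('xyz',s['eef_rot']).as_matrix();T[:3,3]=s['eef_pos']
        W=T@i['tool_from_camera'];R,c=W[:3,:3],W[:3,3]
    else: R=i['R'].T;c=-R@i['t']
    return K,R,c,manip.camera(n)
def rays(px,K,R,c,z):
    d=(np.c_[np.float64(px).reshape(-1,2),np.ones(len(px))]@np.linalg.inv(K).T)@R.T
    return (c+d*((z-c[2])/d[:,2])[:,None])[:,:2]
def find(n,save=None,amin=60):
    """rectangles per colour: trays at z=26, mat at z=3, models at z=24+under"""
    K,R,c,im=cam(n)
    if save: cv2.imwrite('pics/'+save,im)
    print('cam at',c.round(0))
    hsv=cv2.cvtColor(im,cv2.COLOR_BGR2HSV)
    for col,rs in HUE.items():
        m=sum(cv2.inRange(hsv,(a,130,70),(b,255,255)) for a,b in rs).astype('uint8')
        m=cv2.morphologyEx(m,cv2.MORPH_CLOSE,np.ones((3,3)))
        for k in cv2.findContours(m,cv2.RETR_EXTERNAL,cv2.CHAIN_APPROX_NONE)[0]:
            if cv2.contourArea(k)<amin: continue
            px=k.reshape(-1,2)
            for z in (3,26,31,27):
                P=rays(px,K,R,c,z);(cx,cy),(w,h),a=cv2.minAreaRect(np.float32(P))
                if w<h: w,h,a=h,w,a+90
                a=(a+90)%180-90
                ok={3:col=='green' and 90<w<170,26:col!='green' and 140<w<190,31:col!='green' and 60<w<105,27:col!='green' and 60<w<105}[z]
                if ok: print(f'{col} z{z} c=({cx:.1f},{cy:.1f}) size {w:.0f}x{h:.0f} long-axis {a:.1f}deg px{px.mean(0).round(0)}')
E
python3 -c "
from look import *
find('top')"
```

```text
cam at [ 471.    6. 1192.]
red z31 c=(429.4,-351.7) size 80x43 long-axis 14.5deg px[375. 235.]
red z27 c=(429.3,-352.9) size 81x43 long-axis 14.5deg px[375. 235.]
red z26 c=(536.7,353.1) size 164x139 long-axis -10.8deg px[104. 189.]
yellow z31 c=(511.6,359.1) size 81x44 long-axis -11.9deg px[101. 198.]
yellow z27 c=(511.7,360.3) size 81x44 long-axis -11.9deg px[101. 198.]
yellow z26 c=(588.4,-116.8) size 164x135 long-axis -4.6deg px[285. 173.]
blue z26 c=(452.7,-349.1) size 163x136 long-axis 16.3deg px[373. 226.]
blue z31 c=(569.6,-117.4) size 81x39 long-axis -8.5deg px[286. 180.]
blue z27 c=(569.9,-117.8) size 81x40 long-axis -8.5deg px[286. 180.]
blue z31 c=(627.5,-702.5) size 89x29 long-axis 28.9deg px[506. 162.]
blue z27 c=(628.0,-704.9) size 89x29 long-axis 28.9deg px[506. 162.]
green z3 c=(505.1,109.2) size 127x108 long-axis 15.5deg px[199. 203.]
```

```bash
python3 -m inch '[{"gripper":1,"dx":0.025,"dy":-0.011,"wz":2},{"gripper":1,"dx":0.051,"dy":-0.022,"wz":4},{"gripper":1,"dx":0.076,"dy":-0.033,"wz":6},{"gripper":1,"dx":0.102,"dy":-0.044,"wz":8},{"gripper":1,"dx":0.127,"dy":-0.055,"wz":10.5}]'
python3 -m inch '[{"gripper":0.7,"dx":0.025,"dy":-0.011},{"gripper":0.7,"dx":0.051,"dy":-0.022},{"gripper":0.7,"dx":0.076,"dy":-0.033},{"gripper":0.7,"dx":0.102,"dy":-0.044},{"gripper":0.7,"dx":0.127,"dy":-0.055}]'
python3 -m inch '[{"gripper":0.7,"dx":0.04,"dy":-0.017},{"gripper":0.7,"dx":0.08,"dy":-0.035},{"gripper":0.7,"dx":0.12,"dy":-0.052},{"gripper":0.7,"dx":0.127,"dy":-0.055},{"gripper":0.7,"dx":0.127,"dy":-0.055}]'
python3 -c "
from look import *
find('wrist','w1.png')
s=manip.read_state();print(s['eef_pos'],np.degrees(s['eef_rot']),s['finger_gap'],s['qd'])"
```

```text
cam at [133. 541. 385.]
red z26 c=(468.7,372.2) size 142x60 long-axis 67.7deg px[233. 367.]
[209.4496713  508.39133195 205.1216434 ] [-1.79961119e+02 -2.31678537e-03  1.57608394e+02] 94.12513732134018 [-0.00078573 -0.00146753 -0.00152818 -0.00059375  0.00188193  0.00109597]validation failed for argument at $[0]...
validation failed for argument at $[0]...
validation failed for argument at $[0]...
```

View pics/w1.png

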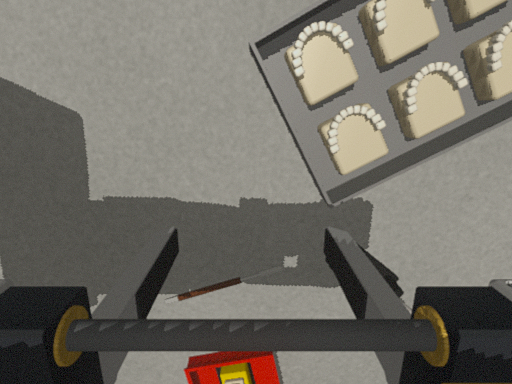

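The rows must be complete. The wrist view shows the fingers below about row 230, and straight down falls near row 100. So the camera itself should go above the tray.

```bash
python3 -m inch '[{"gripper":0.7,"dx":0.027,"dy":-0.011,"dz":0,"wx":0,"wy":0,"wz":2},{"gripper":0.7,"dx":0.054,"dy":-0.023,"dz":0,"wx":0,"wy":0,"wz":4},{"gripper":0.7,"dx":0.082,"dy":-0.034,"dz":0,"wx":0,"wy":0,"wz":6},{"gripper":0.7,"dx":0.109,"dy":-0.046,"dz":0,"wx":0,"wy":0,"wz":8},{"gripper":0.7,"dx":0.136,"dy":-0.057,"dz":0,"wx":0,"wy":0,"wz":10.5}]' &&
python3 -m inch '[{"gripper":0.7,"dx":0.027,"dy":-0.011,"dz":0,"wx":0,"wy":0,"wz":0},{"gripper":0.7,"dx":0.054,"dy":-0.023,"dz":0,"wx":0,"wy":0,"wz":0},{"gripper":0.7,"dx":0.082,"dy":-0.034,"dz":0,"wx":0,"wy":0,"wz":0},{"gripper":0.7,"dx":0.109,"dy":-0.046,"dz":0,"wx":0,"wy":0,"wz":0},{"gripper":0.7,"dx":0.136,"dy":-0.057,"dz":0,"wx":0,"wy":0,"wz":0}]' &&
python3 -m inch '[{"gripper":0.7,"dx":0.036,"dy":-0.015,"dz":0,"wx":0,"wy":0,"wz":0},{"gripper":0.7,"dx":0.072,"dy":-0.03,"dz":0,"wx":0,"wy":0,"wz":0},{"gripper":0.7,"dx":0.108,"dy":-0.045,"dz":0,"wx":0,"wy":0,"wz":0},{"gripper":0.7,"dx":0.136,"dy":-0.057,"dz":0,"wx":0,"wy":0,"wz":0},{"gripper":0.7,"dx":0.136,"dy":-0.057,"dz":0,"wx":0,"wy":0,"wz":0}]'
python3 -c "
from look import *
find('wrist','w2.png')
s=manip.read_state();print(s['eef_pos'],np.degrees(s['eef_rot']),s['finger_gap'],s['qd'].max())"
```

```text
clock: 0.62
eef_pos: [346.7, 450.7, 205.3]
eef_rot: [-3.141, -0.0, 2.936]
wrist_force: [0.3, 0.4, -0.5]
finger_gap: 66.5
finger_force: 0.0
clock: 1.03
eef_pos: [482.8, 393.6, 205.3]
eef_rot: [-3.141, -0.0, 2.934]
wrist_force: [-0.1, -0.1, 0.1]
finger_gap: 65.7
finger_force: 0.0
clock: 1.45
eef_pos: [621.4, 334.0, 203.7]
eef_rot: [-3.14, -0.001, 2.93]
wrist_force: [0.5, -0.4, -0.3]
finger_gap: 65.8
finger_force: 0.0
cam at [540. 352. 384.]
red z26 c=(537.2,354.9) size 164x135 long-axis -10.7deg px[253.  93.]
yellow z31 c=(808.2,108.2) size 103x27 long-axis -27.6deg px[120. 335.]
yellow z27 c=(811.2,105.4) size 104x27 long-axis -27.6deg px[120. 335.]
yellow z31 c=(513.2,362.6) size 79x41 long-axis -12.1deg px[255.  75.]
yellow z27 c=(512.9,362.7) size 80x41 long-axis -12.1deg px[255.  75.]
green z3 c=(506.5,109.9) size 129x110 long-axis 15.9deg px[ 52. 116.]
[619.30319738 335.60799461 203.90635535] [-1.79937912e+02 -6.55333770e-02  1.67928351e+02] 65.77893880243023 0.05949311888388183
```

View pics/w2.png

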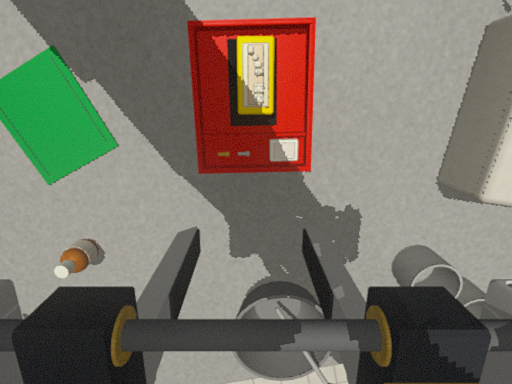

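The wrist view shows the red tray centre at px (253,93) and the yellow model at (255,75). Tray size 164x135 and model 79x41 fit the given sizes. Now moving over the yellow model.

```bash
python3 -m inch '[{"gripper":0.7,"dx":-0.03,"dy":0.007,"dz":-0.02,"wx":0,"wy":0,"wz":0},{"gripper":0.7,"dx":-0.06,"dy":0.014,"dz":-0.04,"wx":0,"wy":0,"wz":0},{"gripper":0.7,"dx":-0.09,"dy":0.021,"dz":-0.06,"wx":0,"wy":0,"wz":0},{"gripper":0.7,"dx":-0.1045,"dy":0.025,"dz":-0.09,"wx":0,"wy":0,"wz":0},{"gripper":0.7,"dx":-0.1045,"dy":0.025,"dz":-0.12,"wx":0,"wy":0,"wz":0}]' &&
python3 -m inch '[{"gripper":0.7,"dx":0,"dy":0,"dz":-0.01,"wx":0,"wy":0,"wz":0},{"gripper":0.7,"dx":0,"dy":0,"dz":-0.02,"wx":0,"wy":0,"wz":0},{"gripper":0.7,"dx":0,"dy":0,"dz":-0.025,"wx":0,"wy":0,"wz":0},{"gripper":0.7,"dx":0,"dy":0,"dz":-0.025,"wx":0,"wy":0,"wz":0},{"gripper":0.7,"dx":0,"dy":0,"dz":-0.025,"wx":0,"wy":0,"wz":0}]'
python3 -c "
from look import *
s=manip.read_state();print(s['eef_pos'],np.degrees(s['eef_rot']),s['qd'].max(),s['wrist_force'])
K,R,c,im=cam('wrist');cv2.imwrite('pics/w3.png',im);find('top')"
```

```text
clock: 1.92
eef_pos: [509.5, 364.4, 85.6]
eef_rot: [3.14, 0.001, 2.937]
wrist_force: [1.8, -0.3, -0.3]
finger_gap: 65.5
finger_force: 0.0
clock: 2.33
eef_pos: [513.7, 362.7, 61.5]
eef_rot: [3.141, 0.001, 2.934]
wrist_force: [-0.2, 0.2, 0.3]
finger_gap: 65.9
finger_force: 0.0
[513.67954083 362.68685716  61.46860087] [1.79944726e+02 5.51442494e-02 1.68085434e+02] 0.0024599842480713023 [-0.19264624  0.216193    0.27189628]
cam at [ 471.    6. 1192.]
red z31 c=(429.3,-351.1) size 80x44 long-axis 14.6deg px[375. 235.]
red z27 c=(429.1,-352.3) size 81x44 long-axis 14.6deg px[375. 235.]
red z26 c=(536.7,352.9) size 164x138 long-axis -10.8deg px[111. 187.]
yellow z26 c=(588.4,-116.8) size 164x135 long-axis -4.6deg px[285. 173.]
blue z26 c=(452.7,-349.1) size 163x136 long-axis 16.3deg px[373. 227.]
blue z31 c=(569.6,-117.4) size 81x39 long-axis -8.5deg px[286. 180.]
blue z27 c=(569.9,-117.8) size 81x40 long-axis -8.5deg px[286. 180.]
blue z31 c=(627.3,-702.4) size 89x29 long-axis 28.7deg px[506. 162.]
blue z27 c=(627.9,-704.8) size 89x29 long-axis 28.7deg px[506. 162.]
green z3 c=(505.1,109.2) size 127x108 long-axis 15.5deg px[199. 203.]
```

View pics/w3.png

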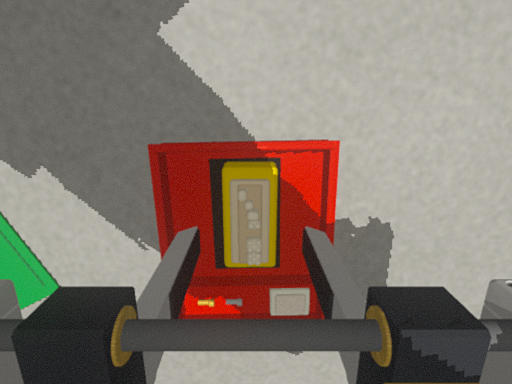

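The model sits centred between the fingers (cols 197–303, model around 250). Now descending, gripping and lifting.

```bash
python3 -m inch '[{"gripper":0.7,"dx":0,"dy":0,"dz":-0.015,"wx":0,"wy":0,"wz":0},{"gripper":0.7,"dx":0,"dy":0,"dz":-0.03,"wx":0,"wy":0,"wz":0},{"gripper":0.7,"dx":0,"dy":0,"dz":-0.043,"wx":0,"wy":0,"wz":0},{"gripper":0.7,"dx":0,"dy":0,"dz":-0.051,"wx":0,"wy":0,"wz":0},{"gripper":0.7,"dx":0,"dy":0,"dz":-0.051,"wx":0,"wy":0,"wz":0}]' 20 &&
python3 -m inch '[{"gripper":0.35,"dx":0,"dy":0,"dz":0,"wx":0,"wy":0,"wz":0},{"gripper":0.35,"dx":0,"dy":0,"dz":0,"wx":0,"wy":0,"wz":0},{"gripper":0.35,"dx":0,"dy":0,"dz":0,"wx":0,"wy":0,"wz":0},{"gripper":0.3,"dx":0,"dy":0,"dz":0,"wx":0,"wy":0,"wz":0},{"gripper":0.3,"dx":0,"dy":0,"dz":0,"wx":0,"wy":0,"wz":0}]' 20
```

```text
clock: 2.85
eef_pos: [512.4, 362.1, 7.9]
eef_rot: [-3.14, -0.002, 2.934]
wrist_force: [-0.0, -0.0, 0.2]
finger_gap: 65.7
finger_force: 0.0
clock: 3.27
eef_pos: [513.3, 362.7, 10.1]
eef_rot: [3.141, 0.001, 2.934]
wrist_force: [-1.2, -0.1, 3.8]
finger_gap: 39.8
finger_force: 20.0
```

```bash
python3 -m inch '[{"gripper":0.3,"dx":0,"dy":0,"dz":0.006,"wx":0,"wy":0,"wz":0},{"gripper":0.3,"dx":0,"dy":0,"dz":0.018,"wx":0,"wy":0,"wz":0},{"gripper":0.3,"dx":0,"dy":0,"dz":0.034,"wx":0,"wy":0,"wz":0},{"gripper":0.3,"dx":0,"dy":0,"dz":0.05,"wx":0,"wy":0,"wz":0},{"gripper":0.3,"dx":0,"dy":-0.01,"dz":0.06,"wx":0,"wy":0,"wz":0}]' &&
python3 -m inch '[{"gripper":0.3,"dx":0,"dy":-0.02,"dz":0,"wx":0,"wy":0,"wz":1},{"gripper":0.3,"dx":-0.001,"dy":-0.045,"dz":0,"wx":0,"wy":0,"wz":2},{"gripper":0.3,"dx":-0.002,"dy":-0.07,"dz":0,"wx":0,"wy":0,"wz":4},{"gripper":0.3,"dx":-0.003,"dy":-0.095,"dz":0,"wx":0,"wy":0,"wz":6},{"gripper":0.3,"dx":-0.004,"dy":-0.12,"dz":0,"wx":0,"wy":0,"wz":7}]' &&
python3 -m inch '[{"gripper":0.3,"dx":-0.001,"dy":-0.03,"dz":0,"wx":0,"wy":0,"wz":0},{"gripper":0.3,"dx":-0.002,"dy":-0.06,"dz":0,"wx":0,"wy":0,"wz":0},{"gripper":0.3,"dx":-0.003,"dy":-0.09,"dz":0,"wx":0,"wy":0,"wz":0},{"gripper":0.3,"dx":-0.003,"dy":-0.11,"dz":0,"wx":0,"wy":0,"wz":0},{"gripper":0.3,"dx":-0.003,"dy":-0.122,"dz":0,"wx":0,"wy":0,"wz":0}]' &&
python3 -m inch '[{"gripper":0.3,"dx":0,"dy":0,"dz":-0.01,"wx":0,"wy":0,"wz":0},{"gripper":0.3,"dx":0,"dy":0,"dz":-0.025,"wx":0,"wy":0,"wz":0},{"gripper":0.3,"dx":0,"dy":0,"dz":-0.038,"wx":0,"wy":0,"wz":0},{"gripper":0.3,"dx":0,"dy":0,"dz":-0.046,"wx":0,"wy":0,"wz":0},{"gripper":0.3,"dx":0,"dy":0,"dz":-0.05,"wx":0,"wy":0,"wz":0}]'
```

```text
clock: 3.68
eef_pos: [513.4, 353.7, 72.2]
eef_rot: [3.139, 0.002, 2.935]
wrist_force: [-0.5, 0.3, -0.8]
finger_gap: 40.1
finger_force: 20.0
clock: 4.1
eef_pos: [508.7, 230.8, 70.1]
eef_rot: [3.141, 0.0, 3.058]
wrist_force: [1.1, 1.6, -0.5]
finger_gap: 39.3
finger_force: 20.0
clock: 4.52
eef_pos: [505.8, 108.1, 70.1]
eef_rot: [-3.141, 0.0, 3.055]
wrist_force: [-0.4, 0.3, -1.5]
finger_gap: 39.6
finger_force: 20.0
clock: 4.93
eef_pos: [505.4, 111.1, 18.1]
eef_rot: [-3.141, -0.002, 3.057]
wrist_force: [-0.8, -0.1, -1.3]
finger_gap: 40.2
finger_force: 20.0
```

```bash
python3 -m inch '[{"gripper":0.3,"dx":0,"dy":0,"dz":-0.004,"wx":0,"wy":0,"wz":0},{"gripper":0.3,"dx":0,"dy":0,"dz":-0.008,"wx":0,"wy":0,"wz":0},{"gripper":0.3,"dx":0,"dy":0,"dz":-0.011,"wx":0,"wy":0,"wz":0},{"gripper":0.3,"dx":0,"dy":0,"dz":-0.0125,"wx":0,"wy":0,"wz":0},{"gripper":0.3,"dx":0,"dy":0,"dz":-0.0125,"wx":0,"wy":0,"wz":0}]' &&
python3 -m inch '[{"gripper":0.3,"dx":0,"dy":0,"dz":-0.0003,"wx":0,"wy":0,"wz":0},{"gripper":0.3,"dx":0,"dy":0,"dz":-0.0006,"wx":0,"wy":0,"wz":0},{"gripper":0.3,"dx":0,"dy":0,"dz":-0.001,"wx":0,"wy":0,"wz":0},{"gripper":0.3,"dx":0,"dy":0,"dz":-0.0013,"wx":0,"wy":0,"wz":0},{"gripper":0.3,"dx":0,"dy":0,"dz":-0.0013,"wx":0,"wy":0,"wz":0}]'
```

```text
clock: 5.35
eef_pos: [506.0, 110.6, 6.8]
eef_rot: [-3.142, -0.0, 3.056]
wrist_force: [0.4, 0.1, -1.5]
finger_gap: 39.9
finger_force: 20.0
clock: 5.77
eef_pos: [506.1, 110.5, 6.0]
eef_rot: [3.142, 0.0, 3.056]
wrist_force: [-2.0, -0.3, 4.6]
finger_gap: 39.8
finger_force: 20.0
```

```bash
python3 -m inch '[{"gripper":0.7,"dx":0,"dy":0,"dz":0,"wx":0,"wy":0,"wz":0},{"gripper":0.7,"dx":0,"dy":0,"dz":0,"wx":0,"wy":0,"wz":0},{"gripper":0.7,"dx":0,"dy":0,"dz":0,"wx":0,"wy":0,"wz":0},{"gripper":0.7,"dx":0,"dy":0,"dz":0.01,"wx":0,"wy":0,"wz":0},{"gripper":0.7,"dx":0,"dy":0,"dz":0.03,"wx":0,"wy":0,"wz":0}]' &&
python3 -m inch '[{"gripper":0.7,"dx":0,"dy":0,"dz":0.03,"wx":0,"wy":0,"wz":0},{"gripper":0.7,"dx":0,"dy":0,"dz":0.06,"wx":0,"wy":0,"wz":0},{"gripper":0.7,"dx":0,"dy":0,"dz":0.09,"wx":0,"wy":0,"wz":0},{"gripper":0.7,"dx":0,"dy":-0.025,"dz":0.12,"wx":0,"wy":0,"wz":3},{"gripper":0.7,"dx":0,"dy":-0.05,"dz":0.15,"wx":0,"wy":0,"wz":6}]' &&
python3 -m inch '[{"gripper":0.7,"dx":0.002,"dy":-0.039,"dz":0.003,"wx":0,"wy":0,"wz":3},{"gripper":0.7,"dx":0.004,"dy":-0.078,"dz":0.007,"wx":0,"wy":0,"wz":6},{"gripper":0.7,"dx":0.008,"dy":-0.117,"dz":0.01,"wx":0,"wy":0,"wz":9},{"gripper":0.7,"dx":0.012,"dy":-0.156,"dz":0.015,"wx":0,"wy":0,"wz":12},{"gripper":0.7,"dx":0.015,"dy":-0.194,"dz":0.02,"wx":0,"wy":0,"wz":13.5}]' &&
python3 -m inch '[{"gripper":0.7,"dx":0.002,"dy":-0.039,"dz":0,"wx":0,"wy":0,"wz":0},{"gripper":0.7,"dx":0.004,"dy":-0.078,"dz":0,"wx":0,"wy":0,"wz":0},{"gripper":0.7,"dx":0.008,"dy":-0.117,"dz":0,"wx":0,"wy":0,"wz":0},{"gripper":0.7,"dx":0.012,"dy":-0.156,"dz":0,"wx":0,"wy":0,"wz":0},{"gripper":0.7,"dx":0.012,"dy":-0.194,"dz":0,"wx":0,"wy":0,"wz":0}]' &&
python3 -m inch '[{"gripper":0.7,"dx":0,"dy":0,"dz":0,"wx":0,"wy":0,"wz":0},{"gripper":0.7,"dx":0,"dy":0,"dz":0,"wx":0,"wy":0,"wz":0},{"gripper":0.7,"dx":0,"dy":0,"dz":0,"wx":0,"wy":0,"wz":0},{"gripper":0.7,"dx":0,"dy":0,"dz":0,"wx":0,"wy":0,"wz":0},{"gripper":0.7,"dx":0,"dy":0,"dz":0,"wx":0,"wy":0,"wz":0}]'
python3 -c "
from look import *
find('wrist','w4.png')
s=manip.read_state();print(s['eef_pos'],np.degrees(s['eef_rot']),s['finger_gap'],s['qd'].max())
find('top','t4.png')"
```

```text
clock: 6.18
eef_pos: [504.8, 110.3, 34.7]
eef_rot: [-3.141, -0.003, 3.056]
wrist_force: [-0.3, -0.6, -0.6]
finger_gap: 64.9
finger_force: 0.0
clock: 6.6
eef_pos: [505.6, 60.5, 187.9]
eef_rot: [3.142, 0.001, -3.118]
wrist_force: [0.3, -0.8, 0.4]
finger_gap: 65.8
finger_force: 0.0
clock: 7.02
eef_pos: [520.7, -135.4, 206.8]
eef_rot: [-3.141, 0.001, -2.884]
wrist_force: [1.4, 0.2, -0.3]
finger_gap: 66.2
finger_force: 0.0
clock: 7.43
eef_pos: [532.9, -329.4, 206.4]
eef_rot: [-3.141, 0.0, -2.887]
wrist_force: [0.8, -0.2, 0.2]
finger_gap: 66.4
finger_force: 0.0
clock: 7.85
eef_pos: [533.3, -326.3, 206.2]
eef_rot: [-3.141, 0.0, -2.885]
wrist_force: [0.1, -0.2, -0.5]
finger_gap: 65.5
finger_force: 0.0
cam at [ 453. -347.  386.]
red z31 c=(432.1,-353.5) size 79x41 long-axis 14.7deg px[250.  81.]
red z27 c=(431.9,-353.6) size 80x41 long-axis 14.7deg px[250.  81.]
yellow z26 c=(586.2,-119.9) size 159x145 long-axis -4.5deg px[395. 243.]
blue z31 c=(568.7,-123.6) size 80x49 long-axis -8.3deg px[393. 239.]
blue z27 c=(570.0,-121.0) size 81x50 long-axis -8.3deg px[393. 239.]
blue z26 c=(454.7,-349.9) size 164x134 long-axis 16.5deg px[248.  97.]
[ 533.29665083 -326.41213955  206.1450728 ] [-1.79982860e+02  1.95700345e-02 -1.65310830e+02] 66.01014876971851 0.004535194608327209
cam at [ 471.    6. 1192.]
red z26 c=(536.7,353.1) size 164x139 long-axis -10.8deg px[104. 189.]
yellow z31 c=(504.4,110.1) size 80x40 long-axis -4.8deg px[198. 203.]
yellow z27 c=(504.5,110.4) size 80x41 long-axis -4.8deg px[198. 203.]
yellow z26 c=(587.9,-116.8) size 165x135 long-axis -4.6deg px[286. 173.]
blue z31 c=(570.0,-117.4) size 80x39 long-axis -8.5deg px[286. 180.]
blue z27 c=(570.3,-117.9) size 80x40 long-axis -8.5deg px[286. 180.]
blue z31 c=(627.3,-702.2) size 89x30 long-axis 29.2deg px[506. 162.]
blue z27 c=(627.9,-704.7) size 89x30 long-axis 29.2deg px[506. 162.]
green z3 c=(505.1,109.2) size 127x108 long-axis 15.5deg px[199. 203.]
```

View pics/w4.png

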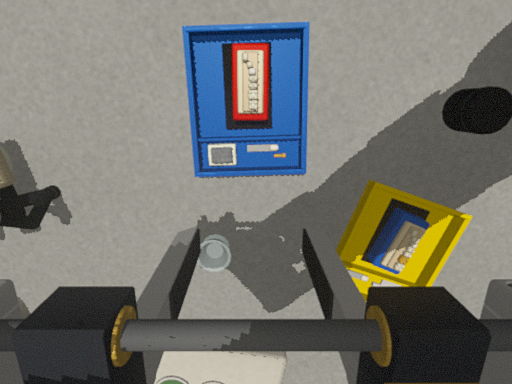

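Blue tray at px (248,97) and red model at (250,81); sizes check out, and the parked yellow model is upright on the mat. Grasping red.

```bash
python3 -m inch '[{"gripper":0.7,"dx":-0.03,"dy":-0.008,"dz":-0.02,"wx":0,"wy":0,"wz":0},{"gripper":0.7,"dx":-0.06,"dy":-0.016,"dz":-0.04,"wx":0,"wy":0,"wz":0},{"gripper":0.7,"dx":-0.09,"dy":-0.024,"dz":-0.06,"wx":0,"wy":0,"wz":0},{"gripper":0.7,"dx":-0.101,"dy":-0.027,"dz":-0.09,"wx":0,"wy":0,"wz":0},{"gripper":0.7,"dx":-0.101,"dy":-0.027,"dz":-0.12,"wx":0,"wy":0,"wz":0}]' &&
python3 -m inch '[{"gripper":0.7,"dx":0,"dy":0,"dz":-0.01,"wx":0,"wy":0,"wz":0},{"gripper":0.7,"dx":0,"dy":0,"dz":-0.02,"wx":0,"wy":0,"wz":0},{"gripper":0.7,"dx":0,"dy":0,"dz":-0.03,"wx":0,"wy":0,"wz":0},{"gripper":0.7,"dx":0,"dy":0,"dz":-0.036,"wx":0,"wy":0,"wz":0},{"gripper":0.7,"dx":0,"dy":0,"dz":-0.036,"wx":0,"wy":0,"wz":0}]' &&
python3 -m inch '[{"gripper":0.7,"dx":0,"dy":0,"dz":-0.012,"wx":0,"wy":0,"wz":0},{"gripper":0.7,"dx":0,"dy":0,"dz":-0.024,"wx":0,"wy":0,"wz":0},{"gripper":0.7,"dx":0,"dy":0,"dz":-0.034,"wx":0,"wy":0,"wz":0},{"gripper":0.7,"dx":0,"dy":0,"dz":-0.04,"wx":0,"wy":0,"wz":0},{"gripper":0.7,"dx":0,"dy":0,"dz":-0.04,"wx":0,"wy":0,"wz":0}]' &&
python3 -m inch '[{"gripper":0.7,"dx":0,"dy":0,"dz":0,"wx":0,"wy":0,"wz":0},{"gripper":0.35,"dx":0,"dy":0,"dz":0,"wx":0,"wy":0,"wz":0},{"gripper":0.35,"dx":0,"dy":0,"dz":0,"wx":0,"wy":0,"wz":0},{"gripper":0.3,"dx":0,"dy":0,"dz":0,"wx":0,"wy":0,"wz":0},{"gripper":0.3,"dx":0,"dy":0,"dz":0,"wx":0,"wy":0,"wz":0}]' 20
```

```text
clock: 8.37
eef_pos: [433.9, -351.1, 85.6]
eef_rot: [-3.136, -0.006, -2.896]
wrist_force: [1.3, -0.5, -0.5]
finger_gap: 65.8
finger_force: 0.0
clock: 8.78
eef_pos: [435.5, -350.6, 49.1]
eef_rot: [-3.138, -0.007, -2.894]
wrist_force: [0.4, 1.0, 0.3]
finger_gap: 65.9
finger_force: 0.0
clock: 9.2
eef_pos: [434.8, -350.4, 8.0]
eef_rot: [-3.139, -0.008, -2.894]
wrist_force: [-0.1, -0.5, 0.0]
finger_gap: 66.2
finger_force: 0.0
clock: 9.62
eef_pos: [435.4, -351.0, 9.9]
eef_rot: [-3.137, -0.006, -2.894]
wrist_force: [0.4, -0.3, 1.0]
finger_gap: 42.4
finger_force: 0.5
```

```bash
python3 -m inch '[{"gripper":0.3,"dx":0,"dy":0,"dz":0,"wx":0,"wy":0,"wz":0},{"gripper":0.3,"dx":0,"dy":0,"dz":0,"wx":0,"wy":0,"wz":0},{"gripper":0.3,"dx":0,"dy":0,"dz":0,"wx":0,"wy":0,"wz":0},{"gripper":0.3,"dx":0,"dy":0,"dz":0,"wx":0,"wy":0,"wz":0},{"gripper":0.3,"dx":0,"dy":0,"dz":0,"wx":0,"wy":0,"wz":0}]' 20
python3 -c "
from look import *
s=manip.read_state();print(s['eef_pos'],np.degrees(s['eef_rot']),s['finger_gap'],s['joints'].round(3),s['wrist_force'],s['moment'])"
```

```text
clock: 10.03
eef_pos: [435.4, -351.0, 9.9]
eef_rot: [-3.137, -0.006, -2.894]
wrist_force: [-1.2, 0.1, 5.0]
finger_gap: 40.1
finger_force: 20.0
[ 435.44174718 -351.04359347    9.9321272 ] [-179.72023551   -0.35155494 -165.84074506] 40.077952251812775 [-0.74   0.557  1.656 -0.01   0.928 -2.552] [-1.21233587  0.05811321  4.98445264] [-0.02597658  0.14743517  0.05528759]
```

J6 hit its −2.55 limit at this yaw, so the grasp is about 4 mm off along the length. Near the blue tray I'll use the half-turned grasp later. Lifting while turning away from the limit.

```bash
python3 -m inch '[{"gripper":0.3,"dx":0,"dy":0,"dz":0.006,"wx":0,"wy":0,"wz":0},{"gripper":0.3,"dx":0,"dy":0,"dz":0.018,"wx":0,"wy":0,"wz":0},{"gripper":0.3,"dx":0,"dy":0,"dz":0.036,"wx":0,"wy":0,"wz":-1},{"gripper":0.3,"dx":0,"dy":0,"dz":0.054,"wx":0,"wy":0,"wz":-3},{"gripper":0.3,"dx":0,"dy":0.01,"dz":0.07,"wx":0,"wy":0,"wz":-5}]' &&
python3 -m inch '[{"gripper":0.3,"dx":0.003,"dy":0.025,"dz":0,"wx":0,"wy":0,"wz":-2},{"gripper":0.3,"dx":0.007,"dy":0.055,"dz":0,"wx":0,"wy":0,"wz":-4},{"gripper":0.3,"dx":0.011,"dy":0.085,"dz":0,"wx":0,"wy":0,"wz":-6},{"gripper":0.3,"dx":0.015,"dy":0.115,"dz":0,"wx":0,"wy":0,"wz":-8},{"gripper":0.3,"dx":0.019,"dy":0.14,"dz":0,"wx":0,"wy":0,"wz":-10}]' &&
python3 -m inch '[{"gripper":0.3,"dx":0,"dy":0,"dz":0,"wx":0,"wy":0,"wz":0},{"gripper":0.3,"dx":0,"dy":0,"dz":0,"wx":0,"wy":0,"wz":0},{"gripper":0.3,"dx":0,"dy":0,"dz":0,"wx":0,"wy":0,"wz":0},{"gripper":0.3,"dx":0,"dy":0,"dz":0,"wx":0,"wy":0,"wz":0},{"gripper":0.3,"dx":0,"dy":0,"dz":0,"wx":0,"wy":0,"wz":0}]'
python3 -c "
from look import *
s=manip.read_state();print(s['eef_pos'],np.degrees(s['eef_rot']),s['joints'].round(3))
K,R,c,im=cam('wrist');cv2.imwrite('pics/w5.png',im)
hsv=cv2.cvtColor(im,cv2.COLOR_BGR2HSV);m=cv2.inRange(hsv,(0,130,60),(8,255,255))|cv2.inRange(hsv,(172,130,60),(180,255,255))
k=max(cv2.findContours(m,0,1)[0],key=cv2.contourArea).reshape(-1,2);print(cv2.boundingRect(k))
P=rays(k,K,R,c,s['eef_pos'][2]+21);a=np.radians(s['eef_rot'][2]*0)+s['eef_rot'][2]
d=P-s['eef_pos'][:2];L=np.c_[d@[np.cos(a),np.sin(a)],d@[np.sin(a),-np.cos(a)]]
print('tool x,y extents',L.min(0),L.max(0),cv2.minAreaRect(np.float32(P)))"
```

```text
clock: 10.45
eef_pos: [435.3, -341.7, 81.5]
eef_rot: [-3.136, -0.006, -2.984]
wrist_force: [0.4, -0.0, -0.8]
finger_gap: 39.7
finger_force: 20.0
clock: 10.87
eef_pos: [454.2, -199.0, 80.4]
eef_rot: [-3.137, -0.006, 3.125]
wrist_force: [-0.3, 0.7, -1.3]
finger_gap: 39.7
finger_force: 20.0
clock: 11.28
eef_pos: [454.2, -201.7, 79.7]
eef_rot: [-3.137, -0.006, 3.126]
wrist_force: [0.0, 0.7, -1.9]
finger_gap: 40.0
finger_force: 20.0
[ 454.15385763 -201.66574793   79.68431616] [-179.74758317   -0.36530158  179.10889911] [-0.488  0.333  1.796 -0.008  1.016 -2.039]
(215, 172, 72, 133)
tool x,y extents [-34.36617401 -19.12672889] [48.01460012 20.88865331] ((447.3130187988281, -200.70884704589844), (39.935726165771484, 82.33248138427734), 89.36412048339844)
```

View pics/w5.png

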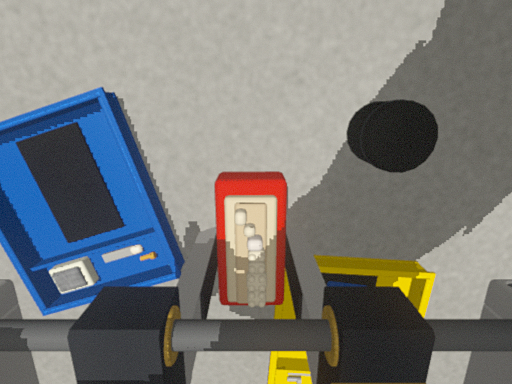

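Wrist view: the red model is held level between the fingers (px 215–287, rows 172–305), about 4 mm toward the robot from the TCP, as predicted. Carrying on to the red tray.

```bash
python3 -m inch '[{"gripper":0.3,"dx":0.003,"dy":0.025,"dz":0,"wx":0,"wy":0,"wz":-2},{"gripper":0.3,"dx":0.007,"dy":0.06,"dz":0,"wx":0,"wy":0,"wz":-4},{"gripper":0.3,"dx":0.012,"dy":0.1,"dz":0,"wx":0,"wy":0,"wz":-6},{"gripper":0.3,"dx":0.017,"dy":0.14,"dz":0,"wx":0,"wy":0,"wz":-8},{"gripper":0.3,"dx":0.022,"dy":0.18,"dz":0,"wx":0,"wy":0,"wz":-9.8}]' &&
python3 -m inch '[{"gripper":0.3,"dx":0.005,"dy":0.039,"dz":0,"wx":0,"wy":0,"wz":0},{"gripper":0.3,"dx":0.01,"dy":0.078,"dz":0,"wx":0,"wy":0,"wz":0},{"gripper":0.3,"dx":0.015,"dy":0.117,"dz":0,"wx":0,"wy":0,"wz":0},{"gripper":0.3,"dx":0.02,"dy":0.156,"dz":0,"wx":0,"wy":0,"wz":0},{"gripper":0.3,"dx":0.024,"dy":0.195,"dz":0,"wx":0,"wy":0,"wz":0}]' &&
python3 -m inch '[{"gripper":0.3,"dx":0.005,"dy":0.039,"dz":0,"wx":0,"wy":0,"wz":0},{"gripper":0.3,"dx":0.01,"dy":0.078,"dz":0,"wx":0,"wy":0,"wz":0},{"gripper":0.3,"dx":0.015,"dy":0.117,"dz":0,"wx":0,"wy":0,"wz":0},{"gripper":0.3,"dx":0.018,"dy":0.156,"dz":0,"wx":0,"wy":0,"wz":0},{"gripper":0.3,"dx":0.021,"dy":0.184,"dz":0,"wx":0,"wy":0,"wz":0}]' &&
python3 -m inch '[{"gripper":0.3,"dx":0,"dy":0,"dz":0,"wx":0,"wy":0,"wz":0},{"gripper":0.3,"dx":0,"dy":0,"dz":0,"wx":0,"wy":0,"wz":0},{"gripper":0.3,"dx":0,"dy":0,"dz":-0.008,"wx":0,"wy":0,"wz":0},{"gripper":0.3,"dx":0,"dy":0,"dz":-0.015,"wx":0,"wy":0,"wz":0},{"gripper":0.3,"dx":0,"dy":0,"dz":-0.02,"wx":0,"wy":0,"wz":0}]'
python3 -c "
from look import *
s=manip.read_state();print(s['eef_pos'],np.degrees(s['eef_rot']),s['joints'].round(3))"
```

```text
clock: 11.75
eef_pos: [476.2, -19.7, 79.7]
eef_rot: [-3.137, -0.006, 2.953]
wrist_force: [0.5, -0.3, -0.8]
finger_gap: 39.8
finger_force: 20.0
clock: 12.17
eef_pos: [500.5, 175.7, 79.6]
eef_rot: [-3.137, -0.006, 2.955]
wrist_force: [1.4, -0.0, -1.0]
finger_gap: 39.7
finger_force: 20.0
clock: 12.58
eef_pos: [521.2, 360.8, 79.3]
eef_rot: [-3.137, -0.007, 2.957]
wrist_force: [0.2, -0.7, -1.0]
finger_gap: 39.9
finger_force: 20.0
clock: 13.0
eef_pos: [521.3, 356.8, 58.3]
eef_rot: [-3.136, -0.007, 2.954]
wrist_force: [0.0, -0.2, -0.6]
finger_gap: 39.7
finger_force: 20.0
[521.27522276 356.75419093  58.31967286] [-179.69745333   -0.42358861  169.27159765] [ 5.420e-01  6.300e-01  1.400e+00  1.000e-03  1.121e+00 -8.420e-01]
```

```bash
python3 -m inch '[{"gripper":0.3,"dx":0,"dy":0.001,"dz":-0.012,"wx":0,"wy":0,"wz":0},{"gripper":0.3,"dx":0,"dy":0.001,"dz":-0.024,"wx":0,"wy":0,"wz":0},{"gripper":0.3,"dx":0,"dy":0.001,"dz":-0.034,"wx":0,"wy":0,"wz":0},{"gripper":0.3,"dx":0,"dy":0.001,"dz":-0.041,"wx":0,"wy":0,"wz":0},{"gripper":0.3,"dx":0,"dy":0.001,"dz":-0.045,"wx":0,"wy":0,"wz":0}]' &&
python3 -m inch '[{"gripper":0.3,"dx":0,"dy":0,"dz":-0.001,"wx":0,"wy":0,"wz":0},{"gripper":0.3,"dx":0,"dy":0,"dz":-0.002,"wx":0,"wy":0,"wz":0},{"gripper":0.3,"dx":0,"dy":0,"dz":-0.003,"wx":0,"wy":0,"wz":0},{"gripper":0.3,"dx":0,"dy":0,"dz":-0.0035,"wx":0,"wy":0,"wz":0},{"gripper":0.3,"dx":0,"dy":0,"dz":-0.0035,"wx":0,"wy":0,"wz":0}]'
```

```text
clock: 13.42
eef_pos: [520.8, 358.8, 12.9]
eef_rot: [-3.136, -0.008, 2.956]
wrist_force: [-0.0, -0.6, -0.8]
finger_gap: 40.0
finger_force: 20.0
clock: 13.83
eef_pos: [521.4, 359.3, 11.4]
eef_rot: [-3.138, -0.006, 2.956]
wrist_force: [0.1, 0.3, 0.0]
finger_gap: 39.5
finger_force: 20.0
```

```bash
python3 -m inch '[{"gripper":0.3,"dx":0,"dy":-0.001,"dz":0,"wx":0,"wy":0,"wz":0},{"gripper":0.3,"dx":0,"dy":-0.001,"dz":0,"wx":0,"wy":0,"wz":0},{"gripper":0.3,"dx":0,"dy":-0.001,"dz":-0.0003,"wx":0,"wy":0,"wz":0},{"gripper":0.3,"dx":0,"dy":-0.001,"dz":-0.0007,"wx":0,"wy":0,"wz":0},{"gripper":0.3,"dx":0,"dy":-0.001,"dz":-0.001,"wx":0,"wy":0,"wz":0}]' &&
python3 -m inch '[{"gripper":0.3,"dx":0,"dy":0,"dz":0,"wx":0,"wy":0,"wz":0},{"gripper":0.3,"dx":0,"dy":0,"dz":-0.0003,"wx":0,"wy":0,"wz":0},{"gripper":0.3,"dx":0,"dy":0,"dz":-0.0006,"wx":0,"wy":0,"wz":0},{"gripper":0.3,"dx":0,"dy":0,"dz":-0.0006,"wx":0,"wy":0,"wz":0},{"gripper":0.3,"dx":0,"dy":0,"dz":-0.0006,"wx":0,"wy":0,"wz":0}]'
```

```text
clock: 14.25
eef_pos: [521.3, 358.2, 10.1]
eef_rot: [-3.137, -0.006, 2.956]
wrist_force: [-0.1, -0.6, -0.5]
finger_gap: 40.2
finger_force: 20.0
clock: 14.67
eef_pos: [521.3, 358.2, 10.0]
eef_rot: [-3.137, -0.006, 2.956]
wrist_force: [-2.4, -1.2, 4.8]
finger_gap: 39.5
finger_force: 20.0
```

```bash
python3 -m inch '[{"gripper":0.7,"dx":0,"dy":0,"dz":0,"wx":0,"wy":0,"wz":0},{"gripper":0.7,"dx":0,"dy":0,"dz":0,"wx":0,"wy":0,"wz":0},{"gripper":0.7,"dx":0,"dy":0,"dz":0,"wx":0,"wy":0,"wz":0},{"gripper":0.7,"dx":0,"dy":0,"dz":0.01,"wx":0,"wy":0,"wz":0},{"gripper":0.7,"dx":0,"dy":0,"dz":0.03,"wx":0,"wy":0,"wz":0}]' &&
python3 -m inch '[{"gripper":0.7,"dx":0,"dy":0,"dz":0.03,"wx":0,"wy":0,"wz":0},{"gripper":0.7,"dx":0.01,"dy":-0.002,"dz":0.06,"wx":0,"wy":0,"wz":0},{"gripper":0.7,"dx":0.035,"dy":-0.008,"dz":0.09,"wx":0,"wy":0,"wz":0},{"gripper":0.7,"dx":0.06,"dy":-0.014,"dz":0.12,"wx":0,"wy":0,"wz":0},{"gripper":0.7,"dx":0.085,"dy":-0.02,"dz":0.15,"wx":0,"wy":0,"wz":0}]' &&
python3 -m inch '[{"gripper":0.7,"dx":0.013,"dy":-0.002,"dz":0.014,"wx":0,"wy":0,"wz":0},{"gripper":0.7,"dx":0.013,"dy":-0.002,"dz":0.014,"wx":0,"wy":0,"wz":0},{"gripper":0.7,"dx":0.013,"dy":-0.002,"dz":0.014,"wx":0,"wy":0,"wz":0},{"gripper":0.7,"dx":0.013,"dy":-0.002,"dz":0.014,"wx":0,"wy":0,"wz":0},{"gripper":0.7,"dx":0.013,"dy":-0.002,"dz":0.014,"wx":0,"wy":0,"wz":0}]'
cat >> look.py <<'E'
def pad(n='wrist',win=None):
    "dark pad + base outline (all not tray colour inside tray) is unreliable under a model; prints tilt fix instead"
    s=manip.read_state();R=Ro.from_euler('xyz',s['eef_rot']);z=R.as_matrix()[:,2]
    print('pos',s['eef_pos'].round(1),'rot',np.degrees(s['eef_rot']).round(2),'fix wx,wy',np.degrees(np.cross(z,[0,0,-1]))[:2].round(2),'j',s['joints'].round(2))
E
python3 -c "
from look import *
pad();find('wrist','w6.png')"
```

```text
clock: 15.08
eef_pos: [520.3, 357.5, 38.1]
eef_rot: [-3.135, -0.009, 2.956]
wrist_force: [0.5, 0.3, 0.1]
finger_gap: 65.1
finger_force: 0.0
clock: 15.5
eef_pos: [606.9, 337.8, 192.4]
eef_rot: [-3.138, -0.005, 2.956]
wrist_force: [0.6, 1.3, 0.2]
finger_gap: 65.9
finger_force: 0.0
clock: 15.92
eef_pos: [618.0, 336.5, 202.1]
eef_rot: [-3.136, -0.008, 2.957]
wrist_force: [-0.7, 0.5, 0.1]
finger_gap: 65.6
finger_force: 0.0
pos [618.  336.5 202.1] rot [-179.67   -0.48  169.41] fix wx,wy [ 0.23 -0.53] j [ 0.45  0.67  0.99  0.    1.49 -0.94]
cam at [538. 353. 383.]
red z26 c=(537.3,354.8) size 164x135 long-axis -10.7deg px[254.  98.]
yellow z31 c=(822.0,111.8) size 73x27 long-axis -17.8deg px[118. 346.]
yellow z27 c=(825.2,109.1) size 74x27 long-axis -17.8deg px[118. 346.]
yellow z31 c=(872.2,473.7) size 101x27 long-axis -3.3deg px[382. 334.]
yellow z27 c=(876.0,475.1) size 102x27 long-axis -3.3deg px[382. 334.]
yellow z31 c=(507.2,120.5) size 79x51 long-axis -4.8deg px[ 47. 116.]
yellow z27 c=(506.9,117.9) size 80x51 long-axis -4.8deg px[ 47. 116.]
green z3 c=(506.6,109.3) size 129x110 long-axis 15.6deg px[ 53. 115.]
```

View pics/w6.png

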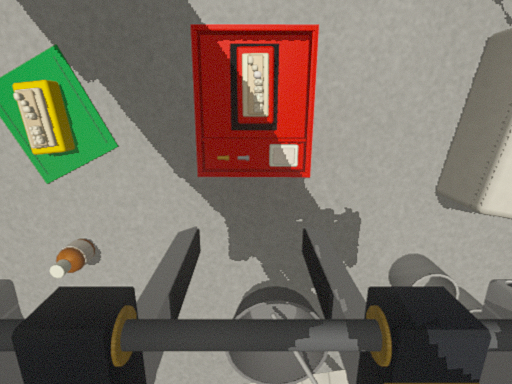

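Red stands on its pad in the red tray (px ~255,86). Measuring pad against model numerically.

```bash
cat >> look.py <<'E'
def check(c0,col,save=None):
    "pad (dark, z=7, inside the red/blue/yellow tray) and the model's base (z=31) near c0"
    K,R,c,im=cam('wrist')
    if save: cv2.imwrite('pics/'+save,im)
    hsv=cv2.cvtColor(im,cv2.COLOR_BGR2HSV)
    dark=cv2.inRange(hsv,(0,0,0),(180,255,62))
    base=sum(cv2.inRange(hsv,(a,130,70),(b,255,255)) for a,b in HUE[col]).astype('uint8')
    g=np.stack(np.meshgrid(range(512),range(384)),-1).reshape(-1,2);P=rays(g,K,R,c,7)
    near=(np.hypot(*(P-c0).T)<62).reshape(384,512)
    d=dark*near
    k=max(cv2.findContours(d,0,1)[0],key=cv2.contourArea)
    pm=np.zeros_like(d);cv2.drawContours(pm,[cv2.convexHull(k)],-1,255,-1)
    print('pad',cv2.minAreaRect(np.float32(rays(k.reshape(-1,2),K,R,c,7))))
    k=max(cv2.findContours(base*(pm>0),0,1)[0],key=cv2.contourArea)
    print('base',cv2.minAreaRect(np.float32(rays(k.reshape(-1,2),K,R,c,31))))
E
python3 -c "
from look import *
check((518,358.5),'red')"
```

```text
pad ((518.1845092773438, 358.3144226074219), (54.23719024658203, 93.85513305664062), 79.35511016845703)
base ((516.9910888671875, 359.8746032714844), (40.67115020751953, 80.16951751708984), 79.75517272949219)
```

```bash
python3 -m inch '[{"gripper":0.7,"dx":-0.004,"dy":-0.018,"dz":0,"wx":0,"wy":0,"wz":-7.1},{"gripper":0.7,"dx":-0.008,"dy":-0.036,"dz":0,"wx":0,"wy":0,"wz":-14.2},{"gripper":0.7,"dx":-0.013,"dy":-0.054,"dz":0,"wx":0,"wy":0,"wz":-21.3},{"gripper":0.7,"dx":-0.018,"dy":-0.072,"dz":0,"wx":0,"wy":0,"wz":-28.4},{"gripper":0.7,"dx":-0.023,"dy":-0.09,"dz":0,"wx":0,"wy":0,"wz":-35.5}]' &&
python3 -m inch '[{"gripper":0.7,"dx":-0.004,"dy":-0.018,"dz":0,"wx":0,"wy":0,"wz":-7.1},{"gripper":0.7,"dx":-0.008,"dy":-0.036,"dz":0,"wx":0,"wy":0,"wz":-14.2},{"gripper":0.7,"dx":-0.013,"dy":-0.054,"dz":0,"wx":0,"wy":0,"wz":-21.3},{"gripper":0.7,"dx":-0.018,"dy":-0.072,"dz":0,"wx":0,"wy":0,"wz":-28.4},{"gripper":0.7,"dx":-0.023,"dy":-0.09,"dz":0,"wx":0,"wy":0,"wz":-35.5}]' &&
python3 -m inch '[{"gripper":0.7,"dx":-0.004,"dy":-0.018,"dz":0,"wx":0,"wy":0,"wz":-7.1},{"gripper":0.7,"dx":-0.008,"dy":-0.036,"dz":0,"wx":0,"wy":0,"wz":-14.2},{"gripper":0.7,"dx":-0.013,"dy":-0.054,"dz":0,"wx":0,"wy":0,"wz":-21.3},{"gripper":0.7,"dx":-0.018,"dy":-0.072,"dz":0,"wx":0,"wy":0,"wz":-28.4},{"gripper":0.7,"dx":-0.023,"dy":-0.09,"dz":0,"wx":0,"wy":0,"wz":-35.5}]' &&
python3 -m inch '[{"gripper":0.7,"dx":-0.004,"dy":-0.018,"dz":0,"wx":0,"wy":0,"wz":-7.1},{"gripper":0.7,"dx":-0.008,"dy":-0.036,"dz":0,"wx":0,"wy":0,"wz":-14.2},{"gripper":0.7,"dx":-0.013,"dy":-0.054,"dz":0,"wx":0,"wy":0,"wz":-21.3},{"gripper":0.7,"dx":-0.018,"dy":-0.072,"dz":0,"wx":0,"wy":0,"wz":-28.4},{"gripper":0.7,"dx":-0.023,"dy":-0.09,"dz":0,"wx":0,"wy":0,"wz":-35.5}]' &&
python3 -m inch '[{"gripper":0.7,"dx":-0.004,"dy":-0.018,"dz":0,"wx":0,"wy":0,"wz":-7.1},{"gripper":0.7,"dx":-0.008,"dy":-0.036,"dz":0,"wx":0,"wy":0,"wz":-14.2},{"gripper":0.7,"dx":-0.013,"dy":-0.054,"dz":0,"wx":0,"wy":0,"wz":-21.3},{"gripper":0.7,"dx":-0.018,"dy":-0.072,"dz":0,"wx":0,"wy":0,"wz":-28.4},{"gripper":0.7,"dx":-0.021,"dy":-0.086,"dz":0,"wx":0,"wy":0,"wz":-35.5}]' >/dev/null
python3 -c "
from look import *
pad()"
```

```text
clock: 16.43
eef_pos: [595.4, 245.6, 203.1]
eef_rot: [-3.137, -0.007, 2.331]
wrist_force: [-0.8, 0.2, -1.3]
finger_gap: 65.9
finger_force: 0.0
clock: 16.85
eef_pos: [572.4, 155.6, 203.1]
eef_rot: [-3.137, -0.006, 1.711]
wrist_force: [0.2, -0.6, -0.6]
finger_gap: 65.9
finger_force: 0.0
clock: 17.27
eef_pos: [549.5, 65.7, 203.2]
eef_rot: [-3.137, -0.006, 1.092]
wrist_force: [-0.1, -0.1, 0.5]
finger_gap: 65.9
finger_force: 0.0
clock: 17.68
eef_pos: [526.5, -24.3, 203.2]
eef_rot: [-3.137, -0.006, 0.472]
wrist_force: [-0.7, -1.0, -0.5]
finger_gap: 66.0
finger_force: 0.0
pos [ 505.5 -110.6  203.2] rot [-179.75   -0.34   -8.49] fix wx,wy [-0.19  0.38] j [-0.29  0.23  1.62  0.01  1.29  1.43]
```

```bash
python3 -m inch '[{"gripper":0.7,"dx":0,"dy":0,"dz":0,"wx":-0.2,"wy":0.37,"wz":0},{"gripper":0.7,"dx":0,"dy":0,"dz":0,"wx":-0.2,"wy":0.37,"wz":0},{"gripper":0.7,"dx":0,"dy":0,"dz":0,"wx":-0.2,"wy":0.37,"wz":0},{"gripper":0.7,"dx":0,"dy":0,"dz":0,"wx":-0.2,"wy":0.37,"wz":0},{"gripper":0.7,"dx":0,"dy":0,"dz":0,"wx":-0.2,"wy":0.37,"wz":0}]'
python3 -c "
from look import *
pad();find('wrist','w7.png')"
```

```text
clock: 18.52
eef_pos: [506.4, -109.1, 203.4]
eef_rot: [-3.142, -0.0, -0.139]
wrist_force: [0.0, -0.6, -0.6]
finger_gap: 65.6
finger_force: 0.0
pos [ 506.4 -109.1  203.4] rot [-1.7999e+02 -3.0000e-02 -7.9900e+00] fix wx,wy [-0.    0.03] j [-0.28  0.23  1.61  0.    1.3   1.43]
cam at [ 590. -120.  384.]
yellow z31 c=(287.7,110.9) size 66x24 long-axis -15.4deg px[117. 347.]
yellow z27 c=(284.2,113.5) size 67x24 long-axis -15.4deg px[117. 347.]
yellow z31 c=(256.2,-256.6) size 101x26 long-axis 6.3deg px[381. 334.]
yellow z27 c=(252.4,-258.1) size 103x27 long-axis 6.3deg px[381. 334.]
yellow z31 c=(507.8,103.1) size 82x49 long-axis -4.7deg px[ 81. 198.]
yellow z27 c=(506.9,105.6) size 83x50 long-axis -4.7deg px[ 81. 198.]
yellow z26 c=(590.0,-116.2) size 165x135 long-axis -4.4deg px[248.  97.]
blue z26 c=(457.1,-347.7) size 169x140 long-axis 16.5deg px[450. 184.]
blue z31 c=(571.7,-117.5) size 79x40 long-axis -7.9deg px[251. 119.]
blue z27 c=(571.5,-117.5) size 80x40 long-axis -7.9deg px[251. 119.]
green z3 c=(506.2,109.4) size 129x109 long-axis 15.8deg px[ 86. 193.]
```

View pics/w7.png

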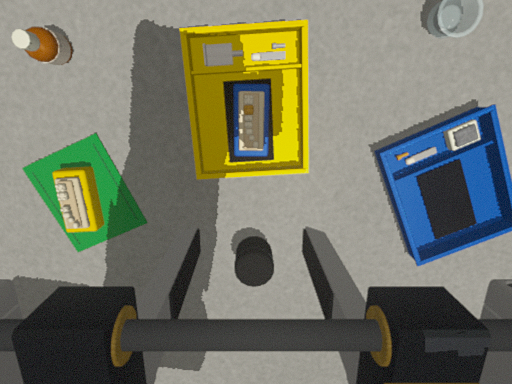

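Blue model at px (251,119) in the yellow tray (248,97); parked yellow is fine. Grasping blue.

```bash
python3 -m inch '[{"gripper":0.7,"dx":0.02,"dy":-0.003,"dz":-0.03,"wx":0,"wy":0,"wz":0},{"gripper":0.7,"dx":0.04,"dy":-0.006,"dz":-0.06,"wx":0,"wy":0,"wz":0},{"gripper":0.7,"dx":0.06,"dy":-0.008,"dz":-0.09,"wx":0,"wy":0,"wz":0},{"gripper":0.7,"dx":0.0653,"dy":-0.0084,"dz":-0.12,"wx":0,"wy":0,"wz":0},{"gripper":0.7,"dx":0.0653,"dy":-0.0084,"dz":-0.14,"wx":0,"wy":0,"wz":0}]' &&
python3 -m inch '[{"gripper":0.7,"dx":0,"dy":0,"dz":0,"wx":0,"wy":0,"wz":0},{"gripper":0.7,"dx":0,"dy":0,"dz":0,"wx":0,"wy":0,"wz":0},{"gripper":0.7,"dx":0,"dy":0,"dz":-0.01,"wx":0,"wy":0,"wz":0},{"gripper":0.7,"dx":0,"dy":0,"dz":-0.02,"wx":0,"wy":0,"wz":0},{"gripper":0.7,"dx":0,"dy":0,"dz":-0.03,"wx":0,"wy":0,"wz":0}]' &&
python3 -m inch '[{"gripper":0.7,"dx":0,"dy":0,"dz":-0.01,"wx":0,"wy":0,"wz":0},{"gripper":0.7,"dx":0,"dy":0,"dz":-0.018,"wx":0,"wy":0,"wz":0},{"gripper":0.7,"dx":0,"dy":0,"dz":-0.023,"wx":0,"wy":0,"wz":0},{"gripper":0.7,"dx":0,"dy":0,"dz":-0.023,"wx":0,"wy":0,"wz":0},{"gripper":0.7,"dx":0,"dy":0,"dz":-0.023,"wx":0,"wy":0,"wz":0}]' &&
python3 -c "
from look import *
pad()"
```

```text
clock: 18.98
eef_pos: [571.6, -117.6, 60.2]
eef_rot: [-3.141, 0.002, -0.141]
wrist_force: [-0.7, -0.7, -0.1]
finger_gap: 65.8
finger_force: 0.0
clock: 19.4
eef_pos: [572.0, -118.3, 33.8]
eef_rot: [3.141, -0.002, -0.142]
wrist_force: [-0.2, 0.3, 0.2]
finger_gap: 65.9
finger_force: 0.0
clock: 19.82
eef_pos: [571.6, -118.3, 10.4]
eef_rot: [3.142, -0.0, -0.142]
wrist_force: [0.0, -0.4, -0.6]
finger_gap: 66.0
finger_force: 0.0
pos [ 571.6 -118.3   10.4] rot [ 1.80e+02 -1.00e-02 -8.14e+00] fix wx,wy [0.   0.01] j [-0.27  0.6   1.58  0.    0.96  1.45]
```

```bash
python3 -m inch '[{"gripper":0.3,"dx":0,"dy":0,"dz":0,"wx":0,"wy":0,"wz":0},{"gripper":0.3,"dx":0,"dy":0,"dz":0,"wx":0,"wy":0,"wz":0},{"gripper":0.3,"dx":0,"dy":0,"dz":0,"wx":0,"wy":0,"wz":0},{"gripper":0.3,"dx":0,"dy":0,"dz":0,"wx":0,"wy":0,"wz":0},{"gripper":0.3,"dx":0,"dy":0,"dz":0,"wx":0,"wy":0,"wz":0}]' 20 &&
python3 -m inch '[{"gripper":0.3,"dx":0,"dy":0,"dz":0,"wx":0,"wy":0,"wz":0},{"gripper":0.3,"dx":0,"dy":0,"dz":0.008,"wx":0,"wy":0,"wz":0},{"gripper":0.3,"dx":0,"dy":0,"dz":0.024,"wx":0,"wy":0,"wz":0},{"gripper":0.3,"dx":0,"dy":0,"dz":0.045,"wx":0,"wy":0,"wz":0},{"gripper":0.3,"dx":0,"dy":0,"dz":0.065,"wx":0,"wy":0,"wz":0}]' 20 &&
python3 -m inch '[{"gripper":0.3,"dx":-0.01,"dy":-0.018,"dz":0,"wx":0,"wy":0,"wz":3},{"gripper":0.3,"dx":-0.024,"dy":-0.042,"dz":0,"wx":0,"wy":0,"wz":6},{"gripper":0.3,"dx":-0.039,"dy":-0.067,"dz":0,"wx":0,"wy":0,"wz":9},{"gripper":0.3,"dx":-0.054,"dy":-0.092,"dz":0,"wx":0,"wy":0,"wz":12},{"gripper":0.3,"dx":-0.068,"dy":-0.1185,"dz":0,"wx":0,"wy":0,"wz":15}]' &&
python3 -m inch '[{"gripper":0.3,"dx":-0.015,"dy":-0.026,"dz":0,"wx":0,"wy":0,"wz":3},{"gripper":0.3,"dx":-0.03,"dy":-0.052,"dz":0,"wx":0,"wy":0,"wz":6},{"gripper":0.3,"dx":-0.045,"dy":-0.078,"dz":0,"wx":0,"wy":0,"wz":8},{"gripper":0.3,"dx":-0.058,"dy":-0.102,"dz":0,"wx":0,"wy":0,"wz":9.6},{"gripper":0.3,"dx":-0.0676,"dy":-0.1186,"dz":0,"wx":0,"wy":0,"wz":9.6}]' &&
python3 -m inch '[{"gripper":0.3,"dx":0,"dy":0,"dz":0,"wx":0,"wy":0,"wz":0},{"gripper":0.3,"dx":0,"dy":0,"dz":0,"wx":0,"wy":0,"wz":0},{"gripper":0.3,"dx":0,"dy":0,"dz":-0.008,"wx":0,"wy":0,"wz":0},{"gripper":0.3,"dx":0,"dy":0,"dz":-0.015,"wx":0,"wy":0,"wz":0},{"gripper":0.3,"dx":0,"dy":0,"dz":-0.02,"wx":0,"wy":0,"wz":0}]'
python3 -c "
from look import *
pad()"
```

```text
clock: 20.23
eef_pos: [571.7, -118.3, 10.8]
eef_rot: [3.141, -0.001, -0.142]
wrist_force: [-1.5, 1.0, 1.6]
finger_gap: 40.1
finger_force: 20.0
clock: 20.65
eef_pos: [571.3, -118.1, 76.5]
eef_rot: [-3.142, 0.0, -0.142]
wrist_force: [-0.1, 0.0, -1.1]
finger_gap: 40.0
finger_force: 20.0
clock: 21.07
eef_pos: [502.7, -237.5, 76.0]
eef_rot: [3.141, -0.001, 0.123]
wrist_force: [0.9, -0.8, -1.1]
finger_gap: 39.8
finger_force: 20.0
clock: 21.48
eef_pos: [434.7, -357.2, 76.0]
eef_rot: [3.141, -0.001, 0.288]
wrist_force: [-0.3, -0.2, -1.4]
finger_gap: 39.8
finger_force: 20.0
clock: 21.9
eef_pos: [436.2, -354.2, 54.3]
eef_rot: [-3.141, 0.0, 0.288]
wrist_force: [-0.4, 0.7, -1.0]
finger_gap: 39.9
finger_force: 20.0
pos [ 436.2 -354.2   54.3] rot [-179.94    0.     16.53] fix wx,wy [-0.06 -0.02] j [-0.75  0.49  1.63  0.    1.02  0.53]
```

```bash
python3 -m inch '[{"gripper":0.3,"dx":0,"dy":0,"dz":-0.01,"wx":0,"wy":0,"wz":0},{"gripper":0.3,"dx":0,"dy":0,"dz":-0.021,"wx":0,"wy":0,"wz":0},{"gripper":0.3,"dx":0,"dy":0,"dz":-0.031,"wx":0,"wy":0,"wz":0},{"gripper":0.3,"dx":0,"dy":0,"dz":-0.038,"wx":0,"wy":0,"wz":0},{"gripper":0.3,"dx":0,"dy":0,"dz":-0.041,"wx":0,"wy":0,"wz":0}]' &&
python3 -m inch '[{"gripper":0.3,"dx":0,"dy":0,"dz":0,"wx":0,"wy":0,"wz":0},{"gripper":0.3,"dx":0,"dy":0,"dz":-0.001,"wx":0,"wy":0,"wz":0},{"gripper":0.3,"dx":0,"dy":0,"dz":-0.002,"wx":0,"wy":0,"wz":0},{"gripper":0.3,"dx":0,"dy":0,"dz":-0.002,"wx":0,"wy":0,"wz":0},{"gripper":0.3,"dx":0,"dy":0,"dz":-0.002,"wx":0,"wy":0,"wz":0}]'
```

```text
clock: 22.32
eef_pos: [435.5, -354.9, 12.8]
eef_rot: [-3.14, 0.0, 0.287]
wrist_force: [-0.5, 0.9, -1.5]
finger_gap: 39.9
finger_force: 20.0
clock: 22.73
eef_pos: [436.1, -355.4, 12.8]
eef_rot: [3.141, -0.001, 0.287]
wrist_force: [-0.6, -0.7, -1.0]
finger_gap: 40.0
finger_force: 20.0
```

```bash
python3 -m inch '[{"gripper":0.3,"dx":0,"dy":0,"dz":-0.0005,"wx":0,"wy":0,"wz":0},{"gripper":0.3,"dx":0,"dy":0,"dz":-0.001,"wx":0,"wy":0,"wz":0},{"gripper":0.3,"dx":0,"dy":0,"dz":-0.0015,"wx":0,"wy":0,"wz":0},{"gripper":0.3,"dx":0,"dy":0,"dz":-0.0018,"wx":0,"wy":0,"wz":0},{"gripper":0.3,"dx":0,"dy":0,"dz":-0.0018,"wx":0,"wy":0,"wz":0}]' &&
python3 -m inch '[{"gripper":0.3,"dx":0,"dy":0,"dz":0,"wx":0,"wy":0,"wz":0},{"gripper":0.3,"dx":0,"dy":0,"dz":-0.0003,"wx":0,"wy":0,"wz":0},{"gripper":0.3,"dx":0,"dy":0,"dz":-0.0006,"wx":0,"wy":0,"wz":0},{"gripper":0.3,"dx":0,"dy":0,"dz":-0.0008,"wx":0,"wy":0,"wz":0},{"gripper":0.3,"dx":0,"dy":0,"dz":-0.0008,"wx":0,"wy":0,"wz":0}]'
```

```text
clock: 23.15
eef_pos: [436.0, -355.3, 10.8]
eef_rot: [3.142, -0.001, 0.287]
wrist_force: [-0.7, 0.9, -0.6]
finger_gap: 40.2
finger_force: 20.0
clock: 23.57
eef_pos: [436.0, -355.4, 10.7]
eef_rot: [3.141, -0.001, 0.287]
wrist_force: [-5.5, 4.5, 10.5]
finger_gap: 40.0
finger_force: 20.0
```

Blue is firmly on its pad. Releasing, then backing off to check.

```bash
python3 -m inch '[{"gripper":0.7,"dx":0,"dy":0,"dz":0,"wx":0,"wy":0,"wz":0},{"gripper":0.7,"dx":0,"dy":0,"dz":0,"wx":0,"wy":0,"wz":0},{"gripper":0.7,"dx":0,"dy":0,"dz":0,"wx":0,"wy":0,"wz":0},{"gripper":0.7,"dx":0,"dy":0,"dz":0.01,"wx":0,"wy":0,"wz":0},{"gripper":0.7,"dx":0,"dy":0,"dz":0.03,"wx":0,"wy":0,"wz":0}]' &&
python3 -m inch '[{"gripper":0.7,"dx":0,"dy":0,"dz":0.03,"wx":0,"wy":0,"wz":0},{"gripper":0.7,"dx":-0.01,"dy":-0.003,"dz":0.06,"wx":0,"wy":0,"wz":0},{"gripper":0.7,"dx":-0.03,"dy":-0.009,"dz":0.09,"wx":0,"wy":0,"wz":0},{"gripper":0.7,"dx":-0.05,"dy":-0.015,"dz":0.12,"wx":0,"wy":0,"wz":0},{"gripper":0.7,"dx":-0.07,"dy":-0.021,"dz":0.15,"wx":0,"wy":0,"wz":0}]' &&
python3 -m inch '[{"gripper":0.7,"dx":0,"dy":0,"dz":0.014,"wx":0,"wy":0,"wz":0},{"gripper":0.7,"dx":0,"dy":0,"dz":0.014,"wx":0,"wy":0,"wz":0},{"gripper":0.7,"dx":0,"dy":0,"dz":0.014,"wx":0,"wy":0,"wz":0},{"gripper":0.7,"dx":0,"dy":0,"dz":0.014,"wx":0,"wy":0,"wz":0},{"gripper":0.7,"dx":0,"dy":0,"dz":0.014,"wx":0,"wy":0,"wz":0}]'
python3 -c "
from look import *
pad();find('wrist','w8.png');check((436,-355.4),'blue')"
```

```text
clock: 23.98
eef_pos: [435.1, -354.5, 38.7]
eef_rot: [-3.138, 0.001, 0.287]
wrist_force: [0.3, -0.3, 0.0]
finger_gap: 65.3
finger_force: 0.0
clock: 24.4
eef_pos: [365.1, -376.2, 192.0]
eef_rot: [3.141, -0.001, 0.288]
wrist_force: [0.2, -0.8, 1.0]
finger_gap: 65.6
finger_force: 0.0
clock: 24.82
eef_pos: [366.0, -375.8, 202.6]
eef_rot: [-3.14, 0.0, 0.288]
wrist_force: [-0.7, -0.1, -0.1]
finger_gap: 65.7
finger_force: 0.0
pos [ 366.  -375.8  202.6] rot [-1.7989e+02  2.0000e-02  1.6490e+01] fix wx,wy [-0.1  -0.05] j [-0.87  0.25  1.6   0.    1.3   0.41]
cam at [ 448. -352.  383.]
yellow z31 c=(199.4,-612.8) size 105x27 long-axis 28.8deg px[381. 335.]
blue z26 c=(455.1,-349.9) size 163x135 long-axis 16.5deg px[252.  89.]
pad ((436.3630065917969, -355.6877746582031), (93.47100830078125, 55.423072814941406), 16.593610763549805)
base ((436.2073974609375, -355.29400634765625), (79.5282974243164, 39.793941497802734), 15.65769100189209)
```

View pics/w8.png

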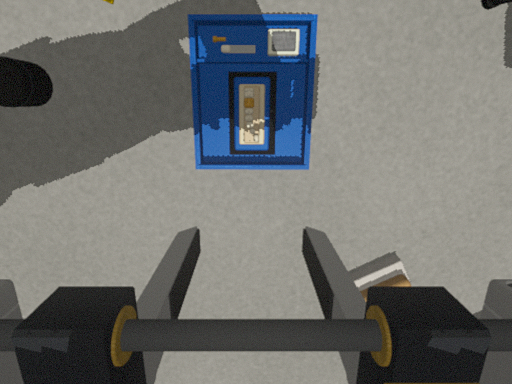

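Blue is centred on its pad within 0.5 mm and about 1°. Now to the yellow model on the mat.

```bash
python3 -m inch '[{"gripper":0.7,"dx":0.003,"dy":0.03,"dz":0,"wx":0,"wy":0,"wz":-2},{"gripper":0.7,"dx":0.007,"dy":0.063,"dz":0,"wx":0,"wy":0,"wz":-4},{"gripper":0.7,"dx":0.011,"dy":0.097,"dz":0,"wx":0,"wy":0,"wz":-6},{"gripper":0.7,"dx":0.015,"dy":0.131,"dz":0,"wx":0,"wy":0,"wz":-8},{"gripper":0.7,"dx":0.019,"dy":0.164,"dz":0,"wx":0,"wy":0,"wz":-10}]' &&
python3 -m inch '[{"gripper":0.7,"dx":0.003,"dy":0.033,"dz":0,"wx":0,"wy":0,"wz":-2},{"gripper":0.7,"dx":0.007,"dy":0.066,"dz":0,"wx":0,"wy":0,"wz":-4},{"gripper":0.7,"dx":0.011,"dy":0.098,"dz":0,"wx":0,"wy":0,"wz":-6},{"gripper":0.7,"dx":0.015,"dy":0.131,"dz":0,"wx":0,"wy":0,"wz":-8},{"gripper":0.7,"dx":0.019,"dy":0.164,"dz":0,"wx":0,"wy":0,"wz":-11.4}]' &&
python3 -m inch '[{"gripper":0.7,"dx":0.003,"dy":0.04,"dz":0,"wx":0,"wy":0,"wz":0},{"gripper":0.7,"dx":0.007,"dy":0.08,"dz":0,"wx":0,"wy":0,"wz":0},{"gripper":0.7,"dx":0.011,"dy":0.12,"dz":0,"wx":0,"wy":0,"wz":0},{"gripper":0.7,"dx":0.019,"dy":0.15,"dz":0,"wx":0,"wy":0,"wz":0},{"gripper":0.7,"dx":0.019,"dy":0.164,"dz":0,"wx":0,"wy":0,"wz":0}]' &&
python3 -m inch '[{"gripper":0.7,"dx":0,"dy":0,"dz":0,"wx":0,"wy":0,"wz":0},{"gripper":0.7,"dx":0,"dy":0,"dz":0,"wx":0,"wy":0,"wz":0},{"gripper":0.7,"dx":0,"dy":0,"dz":0,"wx":0,"wy":0,"wz":0},{"gripper":0.7,"dx":0,"dy":0,"dz":0,"wx":0,"wy":0,"wz":0},{"gripper":0.7,"dx":0,"dy":0,"dz":0,"wx":0,"wy":0,"wz":0}]' >/dev/null
python3 -c "
from look import *
pad();find('wrist','w9.png')"
```

```text
clock: 25.33
eef_pos: [384.8, -210.5, 203.3]
eef_rot: [-3.141, 0.0, 0.111]
wrist_force: [0.0, 0.6, 0.2]
finger_gap: 65.8
finger_force: 0.0
clock: 25.75
eef_pos: [403.8, -46.6, 203.5]
eef_rot: [-3.142, 0.0, -0.087]
wrist_force: [1.3, -0.1, -1.0]
finger_gap: 65.6
finger_force: 0.0
clock: 26.17
eef_pos: [423.2, 118.9, 203.4]
eef_rot: [-3.141, 0.0, -0.083]
wrist_force: [0.8, -0.4, -0.6]
finger_gap: 65.7
finger_force: 0.0
pos [423.  114.8 203.9] rot [ 1.7999e+02 -3.0000e-02 -5.0200e+00] fix wx,wy [0.01 0.03] j [ 0.18  0.05  1.82 -0.    1.27  1.84]
cam at [508. 108. 384.]
red z26 c=(533.9,338.6) size 165x119 long-axis -10.7deg px[46. 91.]
yellow z31 c=(180.2,-45.3) size 104x27 long-axis 8.3deg px[381. 334.]
yellow z27 c=(176.5,-47.1) size 105x27 long-axis 8.3deg px[381. 334.]
yellow z31 c=(209.8,316.3) size 105x30 long-axis -16.6deg px[121. 333.]
yellow z31 c=(505.7,111.3) size 78x40 long-axis -4.9deg px[248. 104.]
yellow z27 c=(505.7,111.3) size 79x40 long-axis -4.9deg px[248. 104.]
yellow z26 c=(550.1,-110.3) size 144x83 long-axis 85.1deg px[445.  48.]
green z3 c=(506.4,109.6) size 129x109 long-axis 15.7deg px[250. 101.]
```

```bash
python3 -m inch '[{"gripper":0.7,"dx":0.025,"dy":-0.001,"dz":-0.03,"wx":0,"wy":0,"wz":0},{"gripper":0.7,"dx":0.05,"dy":-0.002,"dz":-0.06,"wx":0,"wy":0,"wz":0},{"gripper":0.7,"dx":0.075,"dy":-0.0035,"dz":-0.09,"wx":0,"wy":0,"wz":0},{"gripper":0.7,"dx":0.0827,"dy":-0.0037,"dz":-0.12,"wx":0,"wy":0,"wz":0},{"gripper":0.7,"dx":0.0827,"dy":-0.0037,"dz":-0.14,"wx":0,"wy":0,"wz":0}]' &&
python3 -m inch '[{"gripper":0.7,"dx":0,"dy":0,"dz":0,"wx":0,"wy":0,"wz":0},{"gripper":0.7,"dx":0,"dy":0,"dz":0,"wx":0,"wy":0,"wz":0},{"gripper":0.7,"dx":0,"dy":0,"dz":-0.01,"wx":0,"wy":0,"wz":0},{"gripper":0.7,"dx":0,"dy":0,"dz":-0.02,"wx":0,"wy":0,"wz":0},{"gripper":0.7,"dx":0,"dy":0,"dz":-0.03,"wx":0,"wy":0,"wz":0}]' &&
python3 -m inch '[{"gripper":0.7,"dx":0,"dy":0,"dz":-0.01,"wx":0,"wy":0,"wz":0},{"gripper":0.7,"dx":0,"dy":0,"dz":-0.02,"wx":0,"wy":0,"wz":0},{"gripper":0.7,"dx":0,"dy":0,"dz":-0.027,"wx":0,"wy":0,"wz":0},{"gripper":0.7,"dx":0,"dy":0,"dz":-0.027,"wx":0,"wy":0,"wz":0},{"gripper":0.7,"dx":0,"dy":0,"dz":-0.027,"wx":0,"wy":0,"wz":0}]' &&
python3 -m inch '[{"gripper":0.3,"dx":0,"dy":0,"dz":0,"wx":0,"wy":0,"wz":0},{"gripper":0.3,"dx":0,"dy":0,"dz":0,"wx":0,"wy":0,"wz":0},{"gripper":0.3,"dx":0,"dy":0,"dz":0,"wx":0,"wy":0,"wz":0},{"gripper":0.3,"dx":0,"dy":0,"dz":0,"wx":0,"wy":0,"wz":0},{"gripper":0.3,"dx":0,"dy":0,"dz":0,"wx":0,"wy":0,"wz":0}]' 20
```

```text
clock: 27.05
eef_pos: [506.2, 111.0, 60.9]
eef_rot: [3.141, 0.002, -0.088]
wrist_force: [-0.8, -0.0, -0.3]
finger_gap: 66.0
finger_force: 0.0
clock: 27.47
eef_pos: [506.1, 112.0, 34.1]
eef_rot: [-3.141, -0.002, -0.086]
wrist_force: [0.1, 0.1, -0.6]
finger_gap: 65.7
finger_force: 0.0
clock: 27.88
eef_pos: [505.6, 112.0, 6.6]
eef_rot: [3.141, 0.0, -0.086]
wrist_force: [0.5, 0.2, 0.9]
finger_gap: 65.7
finger_force: 0.0
clock: 28.3
eef_pos: [505.9, 111.9, 7.2]
eef_rot: [-3.142, -0.001, -0.086]
wrist_force: [-0.4, -0.9, 2.6]
finger_gap: 39.8
finger_force: 20.0
```

```bash
python3 -m inch '[{"gripper":0.3,"dx":0,"dy":0,"dz":0,"wx":0,"wy":0,"wz":0},{"gripper":0.3,"dx":0,"dy":0,"dz":0.01,"wx":0,"wy":0,"wz":0},{"gripper":0.3,"dx":0,"dy":0,"dz":0.028,"wx":0,"wy":0,"wz":0},{"gripper":0.3,"dx":0,"dy":0,"dz":0.05,"wx":0,"wy":0,"wz":0},{"gripper":0.3,"dx":0,"dy":0,"dz":0.07,"wx":0,"wy":0,"wz":0}]' &&
python3 -m inch '[{"gripper":0.3,"dx":0.004,"dy":-0.015,"dz":0,"wx":0,"wy":0,"wz":0.5},{"gripper":0.3,"dx":0.01,"dy":-0.035,"dz":0,"wx":0,"wy":0,"wz":0.5},{"gripper":0.3,"dx":0.018,"dy":-0.062,"dz":0,"wx":0,"wy":0,"wz":0.5},{"gripper":0.3,"dx":0.025,"dy":-0.088,"dz":0,"wx":0,"wy":0,"wz":0.5},{"gripper":0.3,"dx":0.032,"dy":-0.113,"dz":0,"wx":0,"wy":0,"wz":0.5}]' &&
python3 -m inch '[{"gripper":0.3,"dx":0.008,"dy":-0.028,"dz":0,"wx":0,"wy":0,"wz":0},{"gripper":0.3,"dx":0.016,"dy":-0.056,"dz":0,"wx":0,"wy":0,"wz":0},{"gripper":0.3,"dx":0.024,"dy":-0.082,"dz":0,"wx":0,"wy":0,"wz":0},{"gripper":0.3,"dx":0.03,"dy":-0.102,"dz":0,"wx":0,"wy":0,"wz":0},{"gripper":0.3,"dx":0.0327,"dy":-0.1136,"dz":0,"wx":0,"wy":0,"wz":0}]' &&
python3 -m inch '[{"gripper":0.3,"dx":0,"dy":0,"dz":0,"wx":0,"wy":0,"wz":0},{"gripper":0.3,"dx":0,"dy":0,"dz":0,"wx":0,"wy":0,"wz":0},{"gripper":0.3,"dx":0,"dy":0,"dz":-0.008,"wx":0,"wy":0,"wz":0},{"gripper":0.3,"dx":0,"dy":0,"dz":-0.016,"wx":0,"wy":0,"wz":0},{"gripper":0.3,"dx":0,"dy":0,"dz":-0.024,"wx":0,"wy":0,"wz":0}]' &&
python3 -m inch '[{"gripper":0.3,"dx":0,"dy":0,"dz":-0.008,"wx":0,"wy":0,"wz":0},{"gripper":0.3,"dx":0,"dy":0,"dz":-0.017,"wx":0,"wy":0,"wz":0},{"gripper":0.3,"dx":0,"dy":0,"dz":-0.026,"wx":0,"wy":0,"wz":0},{"gripper":0.3,"dx":0,"dy":0,"dz":-0.033,"wx":0,"wy":0,"wz":0},{"gripper":0.3,"dx":0,"dy":0,"dz":-0.036,"wx":0,"wy":0,"wz":0}]'&&
python3 -m inch '[{"gripper":0.3,"dx":0,"dy":0,"dz":-0.001,"wx":0,"wy":0,"wz":0},{"gripper":0.3,"dx":0,"dy":0,"dz":-0.002,"wx":0,"wy":0,"wz":0},{"gripper":0.3,"dx":0,"dy":0,"dz":-0.003,"wx":0,"wy":0,"wz":0},{"gripper":0.3,"dx":0,"dy":0,"dz":-0.004,"wx":0,"wy":0,"wz":0},{"gripper":0.3,"dx":0,"dy":0,"dz":-0.004,"wx":0,"wy":0,"wz":0}]'
```

```text
clock: 28.72
eef_pos: [505.5, 112.0, 78.4]
eef_rot: [3.142, -0.0, -0.086]
wrist_force: [0.3, -0.2, -2.0]
finger_gap: 40.2
finger_force: 20.0
clock: 29.13
eef_pos: [537.9, -2.2, 77.6]
eef_rot: [-3.142, -0.001, -0.077]
wrist_force: [-0.4, 0.6, -1.2]
finger_gap: 39.8
finger_force: 20.0
clock: 29.55
eef_pos: [570.7, -116.7, 77.4]
eef_rot: [3.141, -0.001, -0.079]
wrist_force: [0.3, -0.7, -1.1]
finger_gap: 39.8
finger_force: 20.0
clock: 29.97
eef_pos: [570.1, -113.6, 51.9]
eef_rot: [-3.141, -0.0, -0.076]
wrist_force: [-0.3, 0.2, -1.5]
finger_gap: 39.7
finger_force: 20.0
clock: 30.38
eef_pos: [569.9, -114.5, 15.4]
eef_rot: [-3.141, 0.001, -0.078]
wrist_force: [0.5, -0.5, -1.3]
finger_gap: 40.0
finger_force: 20.0
clock: 30.8
eef_pos: [570.5, -114.7, 13.0]
eef_rot: [3.141, -0.001, -0.077]
wrist_force: [-0.3, 0.2, -0.5]
finger_gap: 40.0
finger_force: 20.0
```

```bash
python3 -m inch '[{"gripper":0.3,"dx":0,"dy":0,"dz":-0.0004,"wx":0,"wy":0,"wz":0},{"gripper":0.3,"dx":0,"dy":0,"dz":-0.0008,"wx":0,"wy":0,"wz":0},{"gripper":0.3,"dx":0,"dy":0,"dz":-0.0012,"wx":0,"wy":0,"wz":0},{"gripper":0.3,"dx":0,"dy":0,"dz":-0.0014,"wx":0,"wy":0,"wz":0},{"gripper":0.3,"dx":0,"dy":0,"dz":-0.0014,"wx":0,"wy":0,"wz":0}]' &&
python3 -m inch '[{"gripper":0.3,"dx":0,"dy":0,"dz":0,"wx":0,"wy":0,"wz":0},{"gripper":0.3,"dx":0,"dy":0,"dz":-0.0002,"wx":0,"wy":0,"wz":0},{"gripper":0.3,"dx":0,"dy":0,"dz":-0.0004,"wx":0,"wy":0,"wz":0},{"gripper":0.3,"dx":0,"dy":0,"dz":-0.0006,"wx":0,"wy":0,"wz":0},{"gripper":0.3,"dx":0,"dy":0,"dz":-0.0006,"wx":0,"wy":0,"wz":0}]'
```

```text
clock: 31.22
eef_pos: [570.4, -114.6, 11.5]
eef_rot: [3.142, -0.0, -0.077]
wrist_force: [1.4, 0.5, -1.2]
finger_gap: 40.1
finger_force: 20.0
clock: 31.63
eef_pos: [570.4, -114.7, 11.2]
eef_rot: [3.142, -0.001, -0.077]
wrist_force: [-2.9, 0.5, 4.7]
finger_gap: 39.7
finger_force: 20.0
```

Contact. Releasing and backing off to check.

```bash
python3 -m inch '[{"gripper":0.7,"dx":0,"dy":0,"dz":0,"wx":0,"wy":0,"wz":0},{"gripper":0.7,"dx":0,"dy":0,"dz":0,"wx":0,"wy":0,"wz":0},{"gripper":0.7,"dx":0,"dy":0,"dz":0,"wx":0,"wy":0,"wz":0},{"gripper":0.7,"dx":0,"dy":0,"dz":0.01,"wx":0,"wy":0,"wz":0},{"gripper":0.7,"dx":0,"dy":0,"dz":0.03,"wx":0,"wy":0,"wz":0}]' &&
python3 -m inch '[{"gripper":0.7,"dx":0,"dy":0,"dz":0.03,"wx":0,"wy":0,"wz":0},{"gripper":0.7,"dx":-0.01,"dy":0.001,"dz":0.06,"wx":0,"wy":0,"wz":0},{"gripper":0.7,"dx":-0.03,"dy":0.003,"dz":0.09,"wx":0,"wy":0,"wz":0},{"gripper":0.7,"dx":-0.05,"dy":0.005,"dz":0.12,"wx":0,"wy":0,"wz":0},{"gripper":0.7,"dx":-0.07,"dy":0.006,"dz":0.15,"wx":0,"wy":0,"wz":0}]' &&
python3 -m inch '[{"gripper":0.7,"dx":0,"dy":0,"dz":0.014,"wx":0,"wy":0,"wz":0},{"gripper":0.7,"dx":0,"dy":0,"dz":0.014,"wx":0,"wy":0,"wz":0},{"gripper":0.7,"dx":0,"dy":0,"dz":0.014,"wx":0,"wy":0,"wz":0},{"gripper":0.7,"dx":0,"dy":0,"dz":0.014,"wx":0,"wy":0,"wz":0},{"gripper":0.7,"dx":0,"dy":0,"dz":0.014,"wx":0,"wy":0,"wz":0}]'
python3 -c "
from look import *
pad();check((570.6,-114.7),'yellow','w10.png');cv2.imwrite('pics/s10.png',manip.camera('scene'))"
```

```text
clock: 32.05
eef_pos: [569.2, -114.3, 39.7]
eef_rot: [-3.141, 0.003, -0.077]
wrist_force: [-0.1, -1.2, -0.6]
finger_gap: 65.2
finger_force: 0.0
clock: 32.47
eef_pos: [499.3, -108.4, 192.8]
eef_rot: [3.141, -0.001, -0.077]
wrist_force: [-0.5, -0.2, 1.3]
finger_gap: 65.6
finger_force: 0.0
clock: 32.88
eef_pos: [500.1, -108.5, 203.5]
eef_rot: [-3.141, 0.002, -0.077]
wrist_force: [1.0, 0.0, 0.6]
finger_gap: 65.6
finger_force: 0.0
pos [ 500.1 -108.5  203.5] rot [-1.7997e+02  1.0000e-01 -4.4300e+00] fix wx,wy [-0.03 -0.1 ] j [-0.29  0.22  1.63  0.    1.3   1.36]
pad ((570.6864013671875, -115.05805969238281), (54.74931716918945, 92.76300811767578), 85.6243896484375)
base ((570.33642578125, -113.80940246582031), (40.57341766357422, 79.44514465332031), 85.64859771728516)
```

View pics/w10.png

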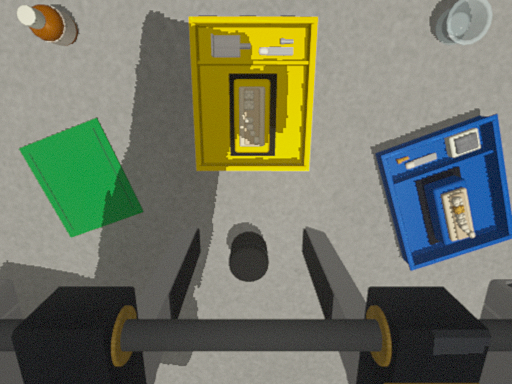

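View pics/s10.png

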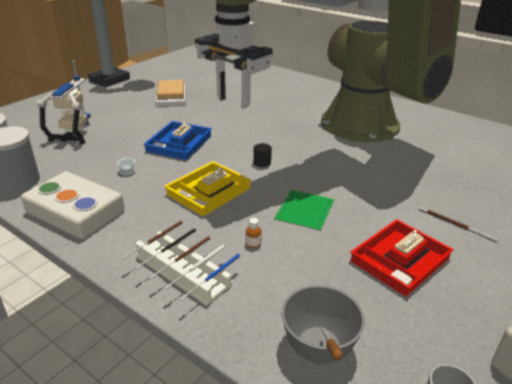

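All three models stand upright in their own trays: yellow at px (253,115), blue and red in the scene view. The mat is empty, and the pot, bottle and dish haven't moved.

```bash
python3 -c "
from cell import manip
print(manip.sign_off())"
```

```text
the job is handed in; nothing more can be done
None
```

The job is handed in at about 33 s: all three models stand upright in the trays of their own colours, measured within about 2 mm and 1° of the pad centres and lengths, and the pot, bottle and dish were left alone; one thing to flag is that joint 6 read −2.552 against its −2.55 limit during the red grasp.

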